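# Centre the flask on the model vibrator and switch it on

### The arm

A 6-joint arm with a two-finger parallel gripper is mounted at the origin on the work surface. World frame = base frame: x ahead of the robot, y to its left, z up, the work surface at z = 0. Lengths are in m, angles in rad, forces in N, time in s.
With the tool pointing down it reaches from about 0.375 to 0.9 m from the base axis. Payload 3.1 kg.
Tool frame: the origin (TCP) lies midway between the tips of the shut fingers; the grasp point (between the pads) lies 19 mm behind it; z points along the fingers, x is the direction in which the jaws open and shut, and the axes are right-handed (so a half turn about z gives the same grasp; the last joint's range is limited). The gripper opens to 87 mm and grips with 3 to 60 N. Pads are 19 mm wide; open, the fingers measure 117 mm over their backs; the gripper's body (75 mm by 190 mm) begins 51 mm behind the grasp point.
Start: joints at [-1.325, 0.527, 1.433, -0, 1.181, -0.178], TCP at [0.257, -0.57, 0.223] pointing down, gripper open.
Joint ranges: [-3.08, 3.08], [-0.75, 2.2], [0.22, 2.44], [-1.43, 4.57], [0, 2.65], [-2.85, 2.85]. Speed limits (rad/s): [2.79, 2.79, 3.14, 3.14, 3.14, 3.14].

### API

Orientations are given as a unit quaternion [x, y, z, w].
In Python, from rig import * gives the robot as it stands.
- The arm moves only by the tool drive_tool, never from a script. Its argument "plan" is a list of rows, each an object with "offset": the shift along the tool's x, y, z in cm, a list of three; "delta_rot": the turn, a rotation vector about the tool's x, y, z in degrees, a list of three; "jaw": the finger opening in cm, from 0 to 8.7. In form: [{"offset": [dx, dy, dz], "delta_rot": [wx, wy, wz], "jaw": jaw}, ...]. A call has exactly 8 rows; each row is the pose to reach, as a shift and turn from the pose commanded when the call began, along the tool's axes at that moment; what a row does not reach only later rows make up. A row lasts 1/12 s, in which the tool goes at most 41.7 mm and 7.16 degrees, less where a joint would pass 70% of its speed; a pose out of reach is approached as far as the arm can. A call with a gripper value outside its range is refused whole. The fingers move at their own pace and stop on an object; "squeeze" is the grip in N (left out, the last holds). Time passes only in rows, so rows that repeat a pose let the fingers close, or fill a call up. It gives the time, the measured TCP pose, the force and the opening at its end, in the units of the state.
- get_obs(): the state, without advancing time (a new reading comes with each control period).
- camera(name): name is "side" or "top"; returns the picture (384x512x3 uint8, red, green, blue); there is no depth.
- calibration(name): a dict with "K" (3x3 intrinsics, pixels), "pose" (4x4, takes a point from camera to world coordinates). Camera axes: x right, y down, z forward; pixel columns grow to the right and rows downward; lengths in m; the calibration is good to about 2 mm. A picture is of the moment at which its call begins. calibration takes no time and is no camera call.
- hand_in(): hands the job in, once; it reports no verdict.
The state is a dict: "time": time; "q": joint angles; "joint_velocities": joint speeds; "joint_torque": joint torques, N m; "position": TCP position; "tool_rot": TCP orientation; "ft_force": force on the tool from outside, world axes, zero at the start; "moment": the same for the moment, N m; "grip_width": finger opening in m.
Only numpy, scipy, OpenCV 4.12 (cv2) and the standard library are available. Lean on these libraries where they do the work, as an engineer would, in place of code of your own. Each camera call takes 0.05 s, during which the arm holds its last target.

### The job

Centre the round brass flask on the cross line of the vibrator's sprung platen, to within 2 mm along the guides once you let go: tap it gently, first on the side to which it is off-centre, then on the opposite side, to and fro as often as needed, without lifting or tipping it. When it rests centred with nothing touching it, push the vibrator's toggle lever fully over to switch it on. Leave the other things on the counter alone.

Things in the scene. Friction and masses are not known exactly. Their poses are not given: they have to be found in the camera images.
- flask: Round brass flask, upright cylinder 96 mm across, 45 mm high, 0.48 to 0.75 kg; origin: centre of its underside; too wide to grip. Stands loose on the platen between the guide strips (2 mm play on each side), so it slides only along the platen's y; starts 28 to 45 mm to the +y side of the cross line. Starts to slide at about 2 to 6 N. Over 15 N on it does damage.
- mark (a point): Middle of the cross line (thin dark line, dark notches in the strips) on the platen's top face, the mark for the flask's centre, 76 mm above the counter. Axes: y along the guide strips (robot's left, turned with the vibrator), x away from the robot, z up. Platen: aluminium, 118 x 250 mm (x, y), with strips 8 mm wide, 12 mm high, 100 mm apart inside. At rest exactly above the vibrator's origin.
- platen (a joint): Platen's displacement along its y, m; 0 at rest, at most 0.025 either way. It gives 1 mm per 0.3 N on damped springs and springs back fully, so it moves along with the pushed flask and carries it back on release: the flask's place on the platen changes only by what it slips.
- vibrator: Fixed grey housing; origin on the counter under the middle of its main block, same axes as the mark. Main block 150 x 280 mm (x, y), 60 mm high, rigid flat end walls at y = -140 and +140 mm; in front (-x) a ledge 30 mm high out to x = -144 mm. The platen lies above it, from 66 to 76 mm height.
- switch (a joint): Toggle lever, rad: 0 off (leaning to the vibrator's -x, towards the robot), 1.0 fully on (leaning to +x); stays where it is left; moves with under 3 N.
- switch_tip (a point): Centre of the lever's 26 mm ball end (black). The lever pivots about the vibrator's y axis at x = -110, y = -95, 52 mm above the counter, with the ball 55 mm from the pivot; off, the ball is at x = -136, on, at x = -84 mm, 100 mm above the counter in both; upright it is 107 mm high.
- dish: Bystander: small glass dish, 36 mm across, 20 mm high, on the ledge left of the lever; origin under its centre.
- bowl: Bystander: dark rubber mixing bowl, 124 mm across, 65 mm high; origin under its centre.
- jar: Bystander: white jar, 80 mm across, 85 mm high; origin under its centre.
- bottle: Bystander: amber bottle, 60 mm across, 160 mm high; origin under its centre.
- spatula: Bystander: spatula 200 mm long, lying beyond the vibrator; origin under its middle, x along it.
- cast: Bystander: plaster dental cast, 55 x 65 x 24 mm; origin under its centre.
- cassette: Bystander: open steel instrument tray, 100 x 170 x 30 mm; origin under its centre.
Not all that is in view belongs to the job. Of the things like the flask, leave any that is green; of the rest the larger one is meant.

How it is judged:
On the way, in this order (a step that is already met when the one before it is completed fails the run):
1. the flask is tapped from its +y end, the end it stands towards (contact force between flask and the fingers above 0.4 N and y of the grasp point in the frame of mark above 0.03 m), for 0.04 s.
2. the flask is tapped from the opposite (-y) end (contact force between flask and the fingers above 0.4 N and y of the grasp point in the frame of mark below -0.03 m), for 0.04 s.
3. the flask rests centred on the cross line within 2 mm along the guides, untouched, lever still off (y of flask in the frame of mark between -0.002 and 0.002 m and contact force between flask and the fingers below 0.05 N and contact force between flask and the arm below 0.05 N and linear speed of flask below 0.01 m/s and value of joint switch below 0.5 rad), for 0.3 s.
4. the lever is pushed fully on (value of joint switch above 0.85 rad), for 0.1 s.
At the end, for the whole second after the job is handed in: The flask stands upright and at rest on the platen, its centre within 2 mm of the cross line along the guides, untouched; the platen is at rest within 3 mm of its middle; the toggle lever is over to the on side (above 0.85 of 1.0 rad) (y of flask in the frame of mark between -0.002 and 0.002 m and contact force between flask and the fingers below 0.05 N and contact force between flask and the arm below 0.05 N and linear speed of flask below 0.01 m/s and angle between flask's own z axis and vertical below 0.05 rad and value of joint switch above 0.85 rad and value of joint platen between -0.003 and 0.003 m).
It fails at once if the flask is struck or pressed with more than 15 N (contact force between flask and the fingers above 15 N or contact force between flask and the arm above 15 N).
It fails at once if the flask is lifted or tipped (z of flask in the frame of mark above 0.008 m or angle between flask's own z axis and vertical above 0.12 rad).
It fails at once if a bystander is moved by more than 25 mm (distance of any of dish, bowl, jar, bottle, spatula, cast, cassette from where it was at the start of the episode above 0.025 m).
It also fails if it takes over 72 s, if anything falls off the work surface, if the arm or the gripper's body presses on something with over 40 N, if the wrist force passes 120 N, or if a joint passes its speed limit or range.

## Working session

There is one attempt and no reset: what is moved stays moved. The work goes in short steps, Python scripts to look and compute and a tool call to move; the robot and the scene stay as the last step left them, time stands still between calls to the robot, and variables do not carry over. Pictures are saved under pics/ and viewed, and the job is handed in when it is done.

Besides the shell and the picture viewer there is one more tool, called after "Request:" by a JSON object that holds its "name" and its "arguments". drive_tool: Moves the arm, as the interface text tells. Its arguments: {"type":"object","properties":{"plan":{"type":"array","items":{"type":"object","properties":{"offset":{"type":"array","items":{"type":"number"}},"delta_rot":{"type":"array","items":{"type":"number"}},"jaw":{"type":"number"}}}},"squeeze":{"type":"number"}},"required":["plan"]}

```bash
ls; mkdir -p pics; python3 - <<'E'
from rig import *
import cv2
for n in ("top","side"):
    im=camera(n); cv2.imwrite(f"pics/{n}0.png",im[:,:,::-1]); c=calibration(n); print(n,c["K"],c["pose"])
print(get_obs())
E
```

```text
pics
top [[369.41491287   0.         260.89707467]
 [  0.         369.41491287 187.69811384]
 [  0.           0.           1.        ]] [[-0.02088271 -0.99259813  0.11963638  0.49126388]
 [-0.99945551  0.02378345  0.02286983 -0.02023491]
 [-0.02554592 -0.11909365 -0.99255434  1.00964202]
 [ 0.          0.          0.          1.        ]]
side [[349.74903209   0.         255.52970579]
 [  0.         349.74903209 192.1003449 ]
 [  0.           0.           1.        ]] [[ 0.98489195 -0.12550227  0.11931899  0.49570128]
 [-0.17286553 -0.6716905   0.72038142 -0.7411109 ]
 [-0.01026407 -0.730124   -0.68323758  0.77317074]
 [ 0.          0.          0.          1.        ]]
{'time': 0.1, 'q': array([-1.32548153e+00,  5.28395562e-01,  1.43374349e+00,  1.69844115e-05,
        1.18141498e+00, -1.78513706e-01]), 'joint_velocities': array([-0.00112686, -0.00022488, -0.00437023,  0.00053665,  0.00178179,
        0.00090308]), 'joint_torque': array([ 1.37433594e-04, -4.40984738e+01, -1.77150822e+01,  6.34933007e-02,
        5.34202263e-02, -3.15999250e-05]), 'position': array([ 0.256897  , -0.569052  ,  0.22166551]), 'tool_rot': array([ 8.40013681e-01, -5.42564332e-01, -7.10858289e-04, -6.75643652e-04]), 'ft_force': array([ 0.64279893, -0.42931789,  0.06124576]), 'moment': array([-0.01018428, -0.00087717,  0.02467827]), 'grip_width': 0.0874856633416632}
```

View pics/top0.png

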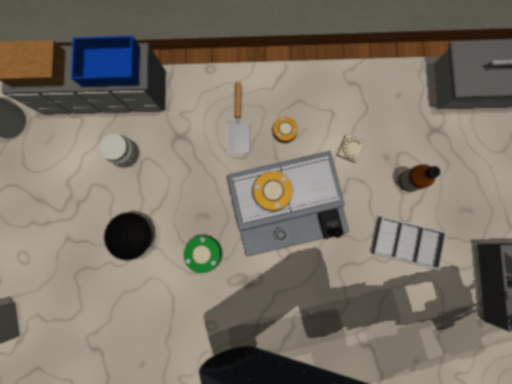

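View pics/side0.png

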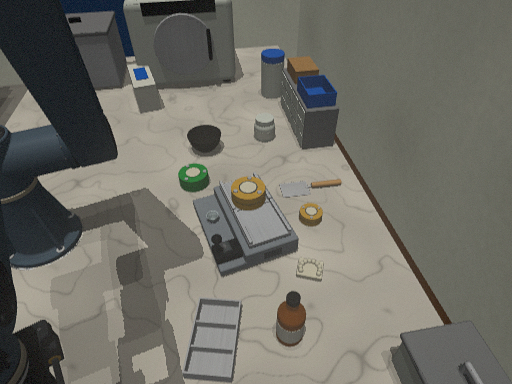

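```bash
python3 - <<'E'
import cv2
im=cv2.imread("pics/top0.png")[140:265,215:360]
cv2.imwrite("pics/top0c.png",cv2.resize(im,None,fx=5,fy=4.7 and 5,interpolation=cv2.INTER_CUBIC)[:600])
im=cv2.imread("pics/side0.png")[165:285,180:310]
cv2.imwrite("pics/side0c.png",cv2.resize(im,None,fx=5,fy=5,interpolation=cv2.INTER_CUBIC))
E
```

```text
(no output)
```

View pics/top0c.png

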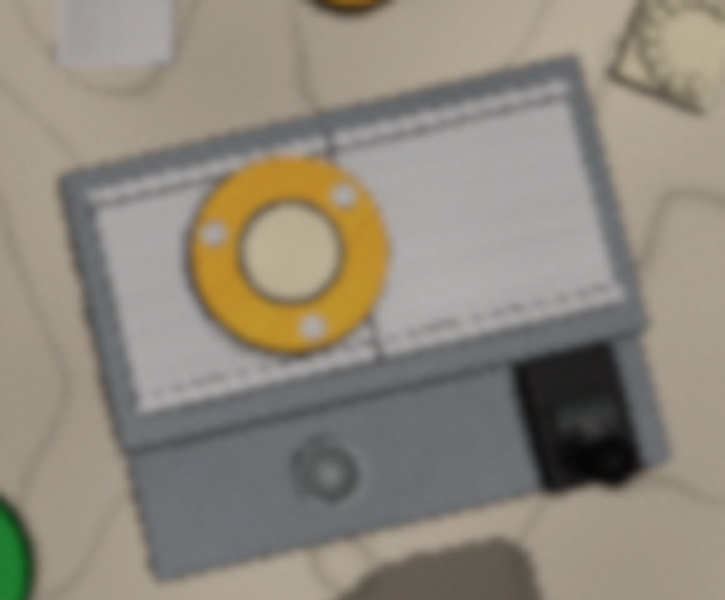

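View pics/side0c.png

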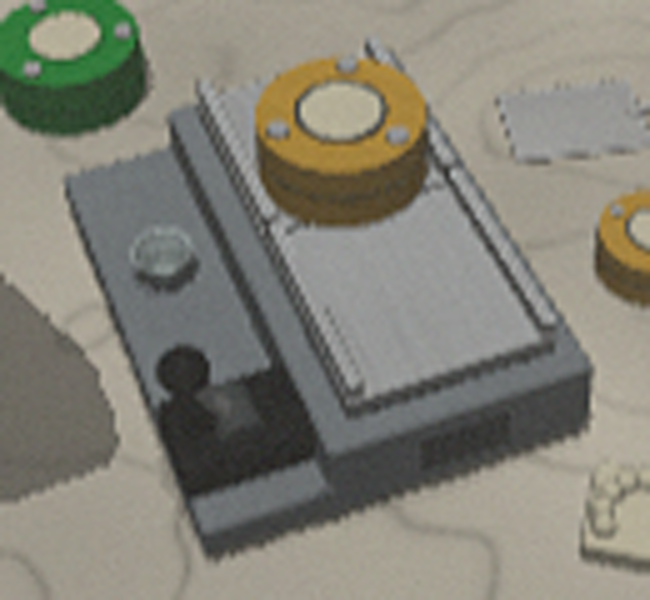

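```bash
cat > h.py <<'E'
from rig import *
import cv2, numpy as np
from scipy.optimize import least_squares
def proj(n,P):
    c=calibration(n); T=np.linalg.inv(c["pose"]); P=np.atleast_2d(P)
    X=(T[:3,:3]@P.T).T+T[:3,3]; u=(c["K"]@X.T).T
    return u[:,:2]/u[:,2:]
def Rz(a): return np.array([[np.cos(a),-np.sin(a),0],[np.sin(a),np.cos(a),0],[0,0,1]])
def v2w(p,P): return (Rz(p[2])@np.atleast_2d(P).T).T+np.array([p[0],p[1],0])
def save(im,name,box=None,f=1):
    im=im[:,:,::-1]
    if box: im=im[box[1]:box[3],box[0]:box[2]]
    cv2.imwrite("pics/"+name,cv2.resize(im,None,fx=f,fy=f,interpolation=cv2.INTER_CUBIC))
def flaskmask(im,near,zmax=60):
    hsv=cv2.cvtColor(im,cv2.COLOR_RGB2HSV)
    m=((hsv[...,0]>12)&(hsv[...,0]<28)&(hsv[...,1]>140)&(hsv[...,2]>40)).astype(np.uint8)
    n,l,s,c=cv2.connectedComponentsWithStats(m)
    return m,l,s,c
E
python3 - <<'E'
from h import *
def pk(L,ox,oy): return (np.array(L,float)+.5)/5-.5+[ox,oy]
M={}
M["top"]=([[75,140,60],[75,-140,60],[-75,-140,60],[-75,140,60],[-144,140,30],[-144,-140,30],[59,125,88],[59,-125,88],[-59,-125,88],[-59,125,88],[54,0,88],[-54,0,88]],
 pk([(62,178),(578,57),(643,333),(125,450),(158,578),(668,458),(90,193),(568,83),(622,297),(138,410),(330,145),(380,352)],215,140))
M["side"]=([[-75,140,60],[-75,-140,60],[75,-140,60],[-144,140,30],[-144,-140,30],[-59,-125,88],[59,-125,88],[-54,0,88],[54,0,88],[-50,0,76]],
 pk([(172,118),(330,460),(592,373),(68,182),(203,528),(352,390),(553,322),(268,230),(450,170),(278,232)],180,165))
for n in M:
    A=np.array(M[n][0])/1000; B=M[n][1]
    f=lambda p:(proj(n,v2w(p,A))-B).ravel()
    r=least_squares(f,[.5,-.05,.2],loss="soft_l1"); print(n,r.x,np.round(f(r.x).reshape(-1,2),1).tolist())
    im=cv2.imread(f"pics/{n}0.png"); 
    hsv=cv2.cvtColor(im,cv2.COLOR_BGR2HSV); px=(190+0,272) if n=="top" else (205,247)
    print(hsv[190,260] if n=="top" else [hsv[190,237],hsv[203,245]])
for n in ("top","side"):
    im=cv2.imread(f"pics/{n}0.png")[:,:,::-1].copy()
    m,l,s,c=flaskmask(im,None)
    for i in range(1,len(s)):
        if s[i,4]>60: print(n,s[i],c[i])
E
```

```text
top [ 0.59843925 -0.06068813  0.20618904] [[-0.9, -0.9], [0.4, -1.0], [2.0, -0.3], [-1.0, 1.1], [-0.9, 1.4], [1.3, 1.1], [-0.7, -0.9], [0.0, -1.3], [0.9, 1.2], [-0.1, 1.4], [-0.1, -0.6], [-0.0, -0.4]]
[ 20 192 186]
side [ 0.59863387 -0.06343699  0.2092909 ] [[-1.4, -1.4], [-0.4, -0.1], [1.0, -0.6], [-1.4, -1.0], [-0.4, 2.1], [-1.2, 0.5], [1.4, 0.3], [0.8, -1.5], [0.6, -0.1], [0.4, 0.7]]
[array([ 21,  58, 141], dtype=uint8), array([ 20, 116,  86], dtype=uint8)]
top [ 153   39  296   25 4400] [302.19840909  51.20363636]
top [   0   41   64   45 2655] [30.95630885 62.87947269]
top [236  84   4  32 127] [237.51181102  99.62204724]
top [284 117  13  12  74] [290.85135135 122.10810811]
top [273 119  23  23 203] [282.22660099 132.68965517]
top [411 166  17  22 185] [419.25405405 176.41621622]
top [253 172  39  39 710] [272.24647887 190.7971831 ]
side [231 177  34  23 362] [247.67127072 188.40055249]
side [300 204  22  16 158] [310.56962025 211.88607595]
side [279 302  27  24 178] [289.48314607 315.90449438]
```

```bash
cat >> h.py <<'E'
VP={"top":[0.59843925,-0.06068813,0.20618904],"side":[0.59863387,-0.06343699,0.2092909]}
TH=np.linspace(0,2*np.pi,180,endpoint=False)
def flask_fit(n,im,near=None,x_fix=None):
    """returns flask (xv,yv) in mm in vib frame of that camera's own fit"""
    hsv=cv2.cvtColor(im,cv2.COLOR_RGB2HSV)
    m=((hsv[...,0]>10)&(hsv[...,0]<30)&(hsv[...,1]>(110 if n=="top" else 85))&(hsv[...,2]>35)).astype(np.uint8)*1
    p=VP[n]; c0=proj(n,v2w(p,[[0,0,.098]]))[0]
    box=np.zeros_like(m); q=proj(n,v2w(p,[[x,y,.098] for x in(-.056,.056) for y in (-.13,.13)]+[[0,0,.13]]))
    x0,y0=q.min(0).astype(int)-8; x1,y1=q.max(0).astype(int)+8; box[y0:y1,x0:x1]=1
    m*=box
    nn,l,s,c=cv2.connectedComponentsWithStats(m); k=1+np.argmax(s[1:,4]); m=(l==k).astype(np.uint8)
    cs,_=cv2.findContours(m,cv2.RETR_EXTERNAL,cv2.CHAIN_APPROX_NONE)
    ct=max(cs,key=len)[:,0,:].astype(np.float32); ct=cv2.convexHull(ct)[:,0,:]
    # resample densely
    def hull(v):
        r=.048+v[2]
        P=np.concatenate([np.c_[v[0]+r*np.cos(TH),v[1]+r*np.sin(TH),np.full(180,z)] for z in (.076,.121)])
        return cv2.convexHull(proj(n,v2w(p,P)).astype(np.float32))
    M=cv2.moments(ct)
    # contour of real pixels:
    cc=max(cs,key=len)[:,0,:].astype(np.float32)
    def f(v):
        h=hull(v); return np.array([cv2.pointPolygonTest(h,(float(a),float(b)),True) for a,b in cc])
    r=least_squares(f,[0,.03,0],diff_step=1e-3,x_scale=[.01,.01,.001],loss="soft_l1",f_scale=.5)
    return r.x*1000, np.sqrt(np.mean(f(r.x)**2)), s[k]
E
python3 - <<'E'
from h import *
for n in ("top","side"):
    im=cv2.imread(f"pics/{n}0.png")[:,:,::-1].copy()
    print(n,flask_fit(n,im))
E
```

```text
top (array([ 0.18446275, 34.36632574, -2.3088975 ]), np.float64(1.2465951785496092), array([253, 172,  40,  39, 814], dtype=int32))
side (array([ 0.94125457, 36.57224067, -3.26893318]), np.float64(0.7692183719680766), array([231, 176,  34,  34, 722], dtype=int32))
```

```bash
python3 - <<'E'
s=open('h.py').read()
s=s.replace("    def f(v):\n        h=hull(v)","    def f(w):\n        v=(np.asarray(w)-100)/1000\n        h=hull(v)")
s=s.replace("[0,.03,0],diff_step=1e-3,x_scale=[.01,.01,.001],loss","[100,130,100],diff_step=2e-3,loss").replace("return r.x*1000","return np.round(r.x-100,2)")
open('h.py','w').write(s)
E
python3 - <<'E'
from h import *
for n in ("top","side"):
    im=cv2.imread(f"pics/{n}0.png")[:,:,::-1].copy()
    print(n,flask_fit(n,im))
    # dark line profile: sample along y at strip top & gap, and line
    p=VP[n]; g=cv2.cvtColor(im,cv2.COLOR_RGB2GRAY).astype(np.float32)
    for xs,z in ((-.054,.088),(-.051,.088),(-.057,.088),(.054,.088),(-.046,.076),(-.048,.076)):
        ys=np.arange(-.012,.0121,.001)
        q=proj(n,v2w(p,np.c_[np.full(len(ys),xs),ys,np.full(len(ys),z)])).astype(np.float32)
        v=cv2.remap(g,q[:,0],q[:,1],cv2.INTER_CUBIC)[:,0] if False else cv2.remap(g,q[:,:1].copy(),q[:,1:].copy(),cv2.INTER_CUBIC)[:,0]
        print(xs,z,v.astype(int).tolist())
E
```

```text
top (array([ 0.17, 34.37, -2.31]), np.float64(1.245862697280757), array([253, 172,  40,  39, 814], dtype=int32))
-0.054 0.088 [165, 164, 163, 161, 160, 161, 160, 158, 155, 148, 139, 131, 125, 124, 128, 135, 146, 153, 157, 162, 163, 163, 162, 161, 159]
-0.051 0.088 [163, 162, 160, 158, 156, 155, 154, 154, 151, 148, 142, 133, 126, 122, 123, 129, 135, 140, 146, 151, 154, 156, 156, 155, 153]
-0.057 0.088 [140, 138, 137, 137, 137, 137, 136, 135, 132, 127, 119, 112, 107, 106, 109, 115, 123, 131, 135, 136, 137, 136, 135, 134, 132]
0.054 0.088 [152, 154, 156, 158, 160, 159, 157, 153, 147, 139, 130, 124, 121, 123, 129, 137, 146, 151, 152, 153, 152, 151, 151, 152, 154]
-0.046 0.076 [166, 166, 165, 163, 162, 162, 161, 160, 158, 151, 144, 137, 133, 132, 135, 138, 143, 145, 146, 147, 147, 147, 147, 148, 147]
-0.048 0.076 [162, 159, 157, 155, 154, 155, 155, 154, 152, 146, 139, 131, 125, 122, 123, 127, 131, 137, 140, 143, 146, 147, 148, 148, 146]
side (array([ 0.94, 36.57, -3.27]), np.float64(0.769173986567553), array([231, 176,  34,  34, 722], dtype=int32))
-0.054 0.088 [160, 164, 164, 160, 156, 156, 160, 163, 164, 161, 151, 136, 117, 104, 98, 103, 116, 131, 144, 150, 153, 157, 159, 159, 162]
-0.051 0.088 [147, 147, 153, 162, 168, 170, 167, 162, 156, 152, 147, 140, 130, 120, 111, 107, 108, 116, 129, 143, 156, 165, 168, 166, 162]
-0.057 0.088 [111, 106, 107, 111, 115, 116, 113, 106, 98, 90, 83, 69, 58, 56, 61, 71, 79, 89, 97, 107, 117, 124, 126, 124, 115]
0.054 0.088 [157, 156, 160, 163, 163, 161, 160, 163, 169, 174, 173, 164, 149, 128, 109, 103, 106, 115, 128, 139, 146, 149, 152, 158, 164]
-0.046 0.076 [158, 158, 157, 155, 154, 154, 157, 163, 166, 160, 148, 132, 119, 114, 120, 132, 143, 152, 156, 157, 156, 152, 147, 142, 137]
-0.048 0.076 [160, 157, 155, 155, 158, 162, 165, 166, 165, 160, 153, 149, 151, 158, 167, 172, 171, 168, 162, 155, 151, 147, 140, 130, 121]
```

```bash
python3 - <<'E'
s=open('h.py').read()
s=s.replace("    cc=max(cs,key=len)[:,0,:].astype(np.float32)\n","""    cc=ct
    L=np.r_[cc,cc[:1]]; d=np.r_[0,np.cumsum(np.hypot(*np.diff(L,axis=0).T))]; t=np.linspace(0,d[-1],120,endpoint=False)
    cc=np.c_[np.interp(t,d,L[:,0]),np.interp(t,d,L[:,1])]
""")
s=s.replace("    return np.round(r.x-100,2)","    if dbg:\n        o=cv2.resize(im,None,fx=5,fy=5,interpolation=cv2.INTER_CUBIC)\n        for H,col in((hull((r.x-100)/1000)[:,0],(255,0,0)),(cc,(0,0,255))): cv2.polylines(o,[((H+.5)*5-.5).astype(np.int32)],True,col,1)\n        cv2.imwrite('pics/'+dbg,o[y0*5-50:y1*5+50,x0*5-50:x1*5+50,::-1])\n    return np.round(r.x-100,2)").replace("x_fix=None","dbg=None")
open('h.py','w').write(s)
E
python3 - <<'E'
from h import *
o=[]
for n in ("top","side"):
    im=cv2.imread(f"pics/{n}0.png")[:,:,::-1].copy()
    print(n,flask_fit(n,im,dbg=f"dbg_{n}.png"))
    a=cv2.imread(f"pics/dbg_{n}.png"); o.append(cv2.resize(a,(400,int(a.shape[0]*400/a.shape[1]))))
h=max(a.shape[0] for a in o); cv2.imwrite("pics/dbg.png",np.hstack([cv2.copyMakeBorder(a,0,h-a.shape[0],0,0,0) for a in o]))
E
```

```text
top (array([ 0.53, 33.89, -1.61]), np.float64(0.29955393395082247), array([253, 172,  40,  39, 814], dtype=int32))
side (array([ 1.03, 37.22, -2.34]), np.float64(0.22549293115961455), array([231, 176,  34,  34, 722], dtype=int32))
```

View pics/dbg.png

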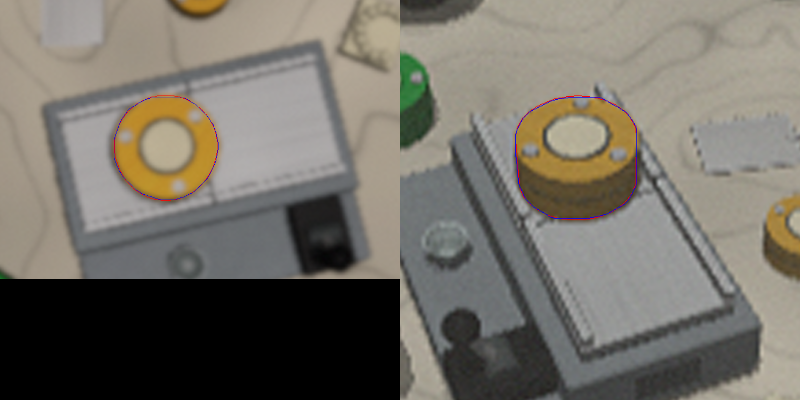

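```bash
cat >> h.py <<'E'
from scipy.spatial.transform import Rotation as Ro
MK=np.array([.5983,-.0607,0]); YAW=.2075
def where():
    o=get_obs(); d=o["position"]-MK; return np.round((Rz(YAW).T@d)*1000,1)
def to(v_mm):
    "offset cm in tool axes, from measured pose, and remaining rot"
    o=get_obs(); R=Ro.from_quat(o["tool_rot"])
    w=Rz(YAW)@(np.array(v_mm)/1000)+MK
    tgt=Ro.from_matrix(Rz(YAW)@np.array([[0,-1,0],[-1,0,0],[0,0,-1]]).T)
    return np.round(R.inv().apply(w-o["position"])*100,2), np.round((R.inv()*tgt).as_rotvec(degrees=True),2)
E
python3 - <<'E'
from h import *
print(where(),to([0,125,223]),to([0,-125,223]))
E
```

```text
[-438.8 -427.1  221.7] (array([-4.451e+01, -5.471e+01, -3.000e-02]), array([-1.000e-02,  1.100e-01,  1.239e+01])) (array([-20.09, -49.34,  -0.08]), array([-1.000e-02,  1.100e-01,  1.239e+01]))
```

Request:
{"name": "drive_tool", "arguments": {"plan": [{"offset": [-2.5, -3.1, -0.3], "delta_rot": [0, 0, 1.55], "jaw": 0}, {"offset": [-5, -6.2, -0.6], "delta_rot": [0, 0, 3.1], "jaw": 0}, {"offset": [-7.5, -9.3, -0.9], "delta_rot": [0, 0, 4.65], "jaw": 0}, {"offset": [-10, -12.4, -1.2], "delta_rot": [0, 0, 6.2], "jaw": 0}, {"offset": [-12.5, -15.5, -1.5], "delta_rot": [0, 0, 7.75], "jaw": 0}, {"offset": [-15, -18.6, -1.5], "delta_rot": [0, 0, 9.3], "jaw": 0}, {"offset": [-17.5, -21.7, -1.5], "delta_rot": [0, 0, 10.85], "jaw": 0}, {"offset": [-20, -24.8, -1.5], "delta_rot": [0, 0, 12.4], "jaw": 0}], "squeeze": 10}}

```text
time: 0.77
position: [0.4011, -0.2834, 0.2374]
tool_rot: [0.776, -0.631, -0.0, -0.0]
ft_force: [0.9, 0.1, 1.0]
grip_width: 0.0418
```

```bash
python3 - <<'E'
from h import *
print(where(),to([0,125,223]),get_obs()["time"],get_obs()["ft_force"])
E
```

```text
[-238.8 -177.3  237.4] (array([-30.28, -23.82,   1.45]), array([ 0.01,  0.03, -0.11])) 0.7667 [0.91352589 0.0727304  0.96108336]
```

Request:
{"name": "drive_tool", "arguments": {"plan": [{"offset": [-3.2, -2.4, 0], "delta_rot": [0, 0, 0], "jaw": 0}, {"offset": [-6.4, -4.9, 0], "delta_rot": [0, 0, 0], "jaw": 0}, {"offset": [-9.6, -7.5, 0], "delta_rot": [0, 0, 0], "jaw": 0}, {"offset": [-12.8, -10, 0], "delta_rot": [0, 0, 0], "jaw": 0}, {"offset": [-16, -12.5, 0], "delta_rot": [0, 0, 0], "jaw": 0}, {"offset": [-19.2, -15, 0], "delta_rot": [0, 0, 0], "jaw": 0}, {"offset": [-22.4, -17.5, 0], "delta_rot": [0, 0, 0], "jaw": 0}, {"offset": [-25.6, -20, 0], "delta_rot": [0, 0, 0], "jaw": 0}]}}

```text
time: 1.43
position: [0.544, 0.0084, 0.2373]
tool_rot: [0.777, -0.63, -0.0, 0.0]
ft_force: [0.4, -0.7, 0.0]
grip_width: 0.0004
```

```bash
python3 - <<'E'
from h import *
print(where(),to([0,125,223]),get_obs()["time"],get_obs()["ft_force"])
E
```

```text
[-38.9  78.8 237.3] (array([-4.62, -3.89,  1.42]), array([0.04, 0.01, 0.  ])) 1.4333 [ 0.44875663 -0.69828975  0.02840863]
```

Request:
{"name": "drive_tool", "arguments": {"plan": [{"offset": [-2, -2, 2], "delta_rot": [0, 0, 0], "jaw": 0}, {"offset": [-4.3, -3.9, 5], "delta_rot": [0, 0, 0], "jaw": 0}, {"offset": [-4.3, -3.9, 8], "delta_rot": [0, 0, 0], "jaw": 0}, {"offset": [-4.3, -3.9, 11], "delta_rot": [0, 0, 0], "jaw": 0}, {"offset": [-4.3, -3.9, 13.5], "delta_rot": [0, 0, 0], "jaw": 0}, {"offset": [-4.3, -3.9, 15.2], "delta_rot": [0, 0, 0], "jaw": 0}, {"offset": [-4.3, -3.9, 15.2], "delta_rot": [0, 0, 0], "jaw": 0}, {"offset": [-4.3, -3.9, 15.2], "delta_rot": [0, 0, 0], "jaw": 0}]}}

```text
time: 2.1
position: [0.5723, 0.0565, 0.0845]
tool_rot: [0.776, -0.63, -0.001, 0.001]
ft_force: [0.2, -0.1, 0.3]
grip_width: 0.0006
```

```bash
cat > s.py <<'E'
from h import *
o=get_obs(); f=Rz(YAW).T@o["ft_force"]
print(where(),"F_v",np.round(f,2),"t",round(o["time"],2))
E
python3 s.py; python3 - <<'E'
from h import *
save(camera("side"),"s1.png",(160,120,360,300),4)
E
```

```text
[ -1.3 120.1  84.5] F_v [ 0.22 -0.13  0.25] t 2.1
```

View pics/s1.png

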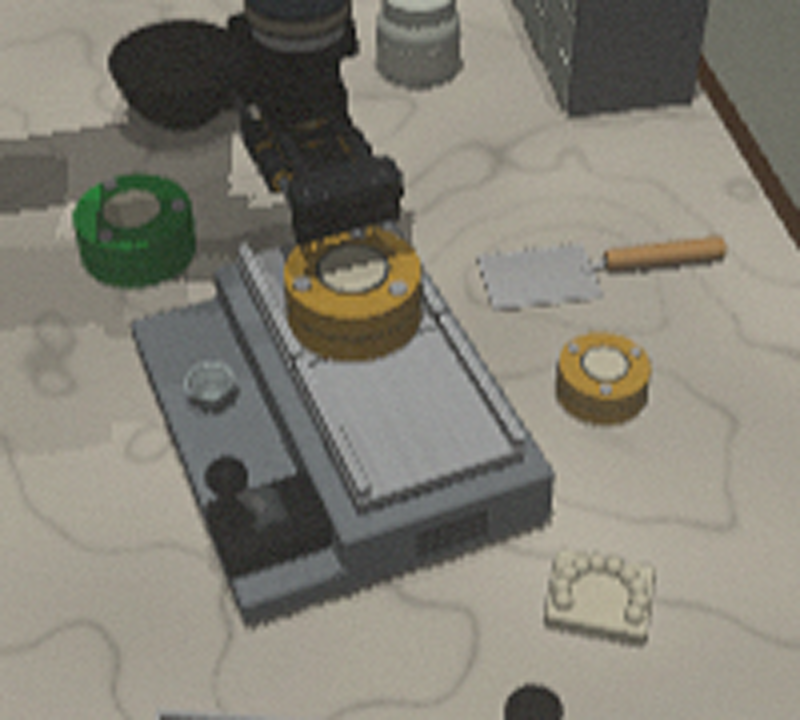

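Request:
{"name": "drive_tool", "arguments": {"plan": [{"offset": [0.4, 0, 0], "delta_rot": [0, 0, 0], "jaw": 0}, {"offset": [0.8, 0, 0], "delta_rot": [0, 0, 0], "jaw": 0}, {"offset": [1.2, 0, 0], "delta_rot": [0, 0, 0], "jaw": 0}, {"offset": [1.5, 0, 0], "delta_rot": [0, 0, 0], "jaw": 0}, {"offset": [1.8, 0, 0], "delta_rot": [0, 0, 0], "jaw": 0}, {"offset": [2.0, 0, 0], "delta_rot": [0, 0, 0], "jaw": 0}, {"offset": [2.2, 0, 0], "delta_rot": [0, 0, 0], "jaw": 0}, {"offset": [2.4, 0, 0], "delta_rot": [0, 0, 0], "jaw": 0}]}}

```text
time: 2.82
position: [0.5781, 0.0327, 0.0856]
tool_rot: [0.776, -0.63, -0.0, -0.0]
ft_force: [0.3, -0.9, -1.2]
grip_width: 0.0
```

```bash
python3 s.py
```

```text
[-0.5 95.5 85.6] F_v [ 0.14 -0.92 -1.24] t 2.82
```

Request:
{"name": "drive_tool", "arguments": {"plan": [{"offset": [0.2, 0, 0], "delta_rot": [0, 0, 0], "jaw": 0}, {"offset": [0.4, 0, 0], "delta_rot": [0, 0, 0], "jaw": 0}, {"offset": [0.6, 0, 0], "delta_rot": [0, 0, 0], "jaw": 0}, {"offset": [0.8, 0, 0], "delta_rot": [0, 0, 0], "jaw": 0}, {"offset": [1.0, 0, 0], "delta_rot": [0, 0, 0], "jaw": 0}, {"offset": [1.2, 0, 0], "delta_rot": [0, 0, 0], "jaw": 0}, {"offset": [1.4, 0, 0], "delta_rot": [0, 0, 0], "jaw": 0}, {"offset": [1.6, 0, 0], "delta_rot": [0, 0, 0], "jaw": 0}]}}

```text
time: 3.48
position: [0.581, 0.0176, 0.0854]
tool_rot: [0.776, -0.63, -0.001, 0.0]
ft_force: [-0.8, 3.1, 0.2]
grip_width: 0.0004
```

```bash
python3 s.py
```

```text
[-0.8 80.2 85.4] F_v [-0.13  3.19  0.2 ] t 3.48
```

Request:
{"name": "drive_tool", "arguments": {"plan": [{"offset": [0.2, 0, 0], "delta_rot": [0, 0, 0], "jaw": 0}, {"offset": [0.4, 0, 0], "delta_rot": [0, 0, 0], "jaw": 0}, {"offset": [0.6, 0, 0], "delta_rot": [0, 0, 0], "jaw": 0}, {"offset": [0.8, 0, 0], "delta_rot": [0, 0, 0], "jaw": 0}, {"offset": [1.0, 0, 0], "delta_rot": [0, 0, 0], "jaw": 0}, {"offset": [1.0, 0, 0], "delta_rot": [0, 0, 0], "jaw": 0}, {"offset": [1.0, 0, 0], "delta_rot": [0, 0, 0], "jaw": 0}, {"offset": [1.0, 0, 0], "delta_rot": [0, 0, 0], "jaw": 0}]}}

```text
time: 4.15
position: [0.5834, 0.0075, 0.0855]
tool_rot: [0.776, -0.63, -0.0, 0.0]
ft_force: [-0.2, 2.5, -0.5]
grip_width: 0.0006
```

```bash
python3 s.py;  python3 - <<'E'
from h import *
im=camera("side"); save(im,"s2.png",(160,120,360,300),4); print(flask_fit("side",im))
E
python3 s.py
```

```text
[-0.5 69.8 85.5] F_v [ 0.34  2.49 -0.46] t 4.15
(array([ 0.55, 11.32, -2.92]), np.float64(1.46920495300429), array([234, 185,  35,  31, 640], dtype=int32))
[-0.5 69.8 85.5] F_v [ 0.45  2.12 -0.87] t 4.2
```

View pics/s2.png

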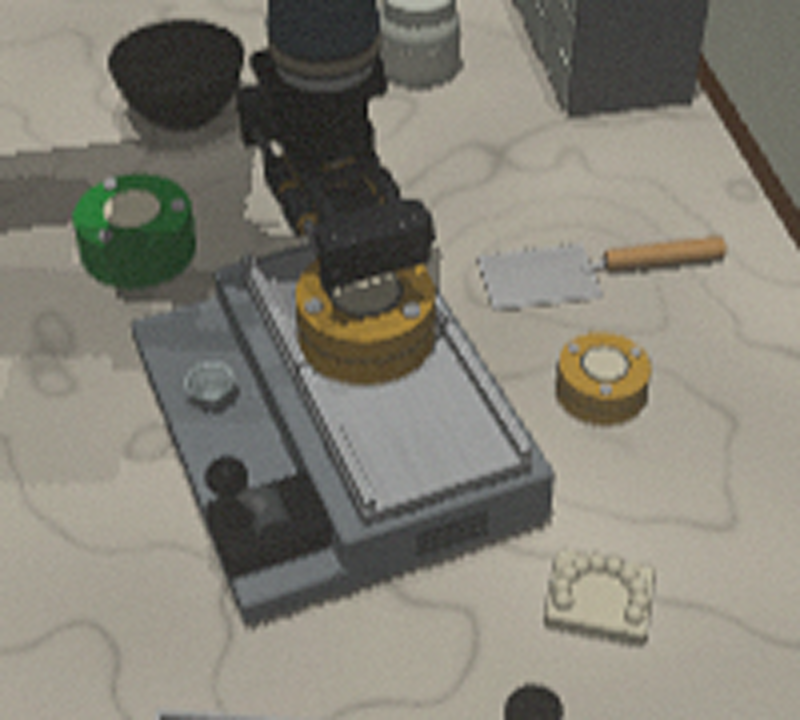

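Request:
{"name": "drive_tool", "arguments": {"plan": [{"offset": [0.3, 0, 0], "delta_rot": [0, 0, 0], "jaw": 0}, {"offset": [0.6, 0, 0], "delta_rot": [0, 0, 0], "jaw": 0}, {"offset": [0.9, 0, 0], "delta_rot": [0, 0, 0], "jaw": 0}, {"offset": [1.2, 0, 0], "delta_rot": [0, 0, 0], "jaw": 0}, {"offset": [1.5, 0, 0], "delta_rot": [0, 0, 0], "jaw": 0}, {"offset": [1.8, 0, 0], "delta_rot": [0, 0, 0], "jaw": 0}, {"offset": [2.1, 0, 0], "delta_rot": [0, 0, 0], "jaw": 0}, {"offset": [2.3, 0, 0], "delta_rot": [0, 0, 0], "jaw": 0}]}}

```text
time: 4.87
position: [0.5883, -0.0156, 0.0855]
tool_rot: [0.776, -0.63, 0.0, 0.0]
ft_force: [-0.8, 3.5, -1.2]
grip_width: 0.0001
```

```bash
python3 s.py
```

```text
[-0.5 46.2 85.5] F_v [-0.1   3.59 -1.16] t 4.87
```

Request:
{"name": "drive_tool", "arguments": {"plan": [{"offset": [0, 0, 0], "delta_rot": [0, 0, 0], "jaw": 0}, {"offset": [-0.3, 0, 0], "delta_rot": [0, 0, 0], "jaw": 0}, {"offset": [-0.8, 0, 0], "delta_rot": [0, 0, 0], "jaw": 0}, {"offset": [-1.5, 0, 0], "delta_rot": [0, 0, 0], "jaw": 0}, {"offset": [-3, 0, -2], "delta_rot": [0, 0, 0], "jaw": 0}, {"offset": [-5, 0, -5.5], "delta_rot": [0, 0, 0], "jaw": 0}, {"offset": [-7, 0, -9], "delta_rot": [0, 0, 0], "jaw": 0}, {"offset": [-9.5, 0, -12], "delta_rot": [0, 0, 0], "jaw": 0}]}}

```text
time: 5.53
position: [0.5691, 0.0784, 0.2076]
tool_rot: [0.776, -0.63, 0.001, -0.0]
ft_force: [1.3, 0.6, 0.7]
grip_width: 0.0004
```

```bash
python3 s.py; python3 - <<'E'
from h import *
o=[]
for n in ("top","side"):
    im=camera(n); print(n,flask_fit(n,im,dbg=f"dbg2_{n}.png"))
    a=cv2.imread(f"pics/dbg2_{n}.png"); o.append(cv2.resize(a,(400,int(a.shape[0]*400/a.shape[1]))))
h=max(a.shape[0] for a in o); cv2.imwrite("pics/dbg2.png",np.hstack([cv2.copyMakeBorder(a,0,h-a.shape[0],0,0,0) for a in o]))
E
```

```text
[1.000e-01 1.421e+02 2.076e+02] F_v [1.44 0.33 0.74] t 5.53
top (array([ 0.78, -5.13, -1.78]), np.float64(0.4171130400658944), array([268, 168,  40,  39, 819], dtype=int32))
side (array([ 1.54, -1.52, -2.24]), np.float64(0.21913514540922693), array([236, 184,  35,  36, 763], dtype=int32))
```

View pics/dbg2.png

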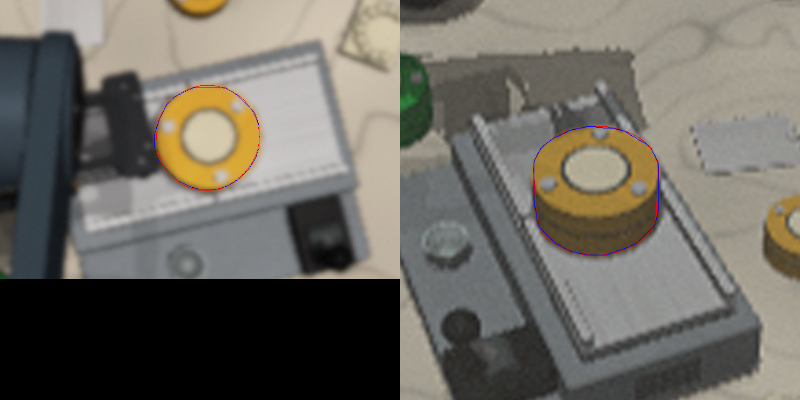

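```bash
cat >> h.py <<'E'
NOFF={"top":0.65,"side":2.0}
def ring_fit(n,im,v0,z=.121,r0=.0245):
    "dark ring round the cream cap on the top face: subpixel centre in vib frame mm"
    g=cv2.cvtColor(im,cv2.COLOR_RGB2GRAY).astype(np.float32); p=VP[n]; c=np.array(v0,float)/1000
    for it in range(4):
        rs=np.arange(.016,.033,.0004); th=np.linspace(0,2*np.pi,72,endpoint=False); pts=[]
        for t in th:
            P=np.c_[c[0]+rs*np.cos(t),c[1]+rs*np.sin(t),np.full(len(rs),z)]
            q=proj(n,v2w(p,P)).astype(np.float32)
            v=cv2.remap(g,q[:,:1].copy(),q[:,1:].copy(),cv2.INTER_CUBIC)[:,0]
            # steepest fall from the cream cap to the ring
            d=-np.gradient(v); k=np.argmax(d)
            w=np.clip(d[max(0,k-4):k+5],0,None); pts.append((rs[max(0,k-4):k+5]*w).sum()/w.sum())
        pts=np.array(pts)
        A=np.c_[np.cos(th),np.sin(th),np.ones(72)]
        s=least_squares(lambda u:A@u-pts,[0,0,.022],loss="soft_l1",f_scale=.0005).x
        c=c+s[:2]
    return np.round(c*1000,2),round(s[2]*1000,2),np.round(np.std(A@s-pts)*1000,2)
E
python3 - <<'E'
from h import *
for tag in ("0","n"):
  for n in ("top","side"):
    im=cv2.imread(f"pics/{n}0.png")[:,:,::-1].copy() if tag=="0" else camera(n)
    if tag=="n": cv2.imwrite(f"pics/{n}1.png",im[:,:,::-1])
    print(tag,n,ring_fit(n,im,[0,34 if tag=="0" else -4]),NOFF[n])
E
```

```text
0 top (array([ 0.64, 33.06]), np.float64(22.07), np.float64(0.46)) 0.65
0 side (array([ 0.64, 36.27]), np.float64(22.36), np.float64(0.57)) 2.0
n top (array([ 0.59, -4.93]), np.float64(22.09), np.float64(0.47)) 0.65
n side (array([ 1.  , -1.57]), np.float64(22.41), np.float64(0.61)) 2.0
```

```bash
python3 - <<'E'
from h import *
def bp(n,u,v,z):
    c=calibration(n); d=c["pose"][:3,:3]@np.linalg.inv(c["K"])@[u,v,1]; o=c["pose"][:3,3]
    P=o+d*(z-o[2])/d[2]; return P,np.round(Rz(YAW).T@(P-MK)*1000)
for nm,u,v,z in (("green",203,254,.045),("jar",122,151,.085),("bowl",130,236,.065),("spat",238,135,.0),("cast",350,148,.02),("bottle",405,178,0.0),("cass",408,242,.03),("small",285,129,.03)): print(nm,bp("top",u,v,z)[1])
print(to([0,172,45]),to([0,172,208]))
E
```

```text
green [-112.  244.   45.]
jar [192. 387.  85.]
bowl [-25. 414.  65.]
spat [187.  88.   0.]
cast [  75. -201.   20.]
bottle [ -37. -330.    0.]
cass [-202. -281.   30.]
small [165. -41.  30.]
(array([-2.97,  0.04, 16.16]), array([-0.15, -0.09,  0.13])) (array([-2.95, -0.01, -0.14]), array([-0.15, -0.09,  0.13]))
```

Request:
{"name": "drive_tool", "arguments": {"plan": [{"offset": [-2.9, 0, 0], "delta_rot": [0, 0, 0], "jaw": 0}, {"offset": [-2.9, 0, 3.5], "delta_rot": [0, 0, 0], "jaw": 0}, {"offset": [-2.9, 0, 7], "delta_rot": [0, 0, 0], "jaw": 0}, {"offset": [-2.9, 0, 10.5], "delta_rot": [0, 0, 0], "jaw": 0}, {"offset": [-2.9, 0, 13.5], "delta_rot": [0, 0, 0], "jaw": 0}, {"offset": [-2.9, 0, 16.2], "delta_rot": [0, 0, 0], "jaw": 0}, {"offset": [-2.5, 0, 16.2], "delta_rot": [0, 0, 0], "jaw": 0}, {"offset": [-2.1, 0, 16.2], "delta_rot": [0, 0, 0], "jaw": 0}]}}

```text
time: 6.4
position: [0.5621, 0.0976, 0.0409]
tool_rot: [0.776, -0.63, -0.002, 0.002]
ft_force: [0.6, -0.1, -0.2]
grip_width: 0.0005
```

```bash
python3 s.py
```

```text
[ -2.8 162.4  40.9] F_v [ 0.59 -0.24 -0.18] t 6.4
```

Request:
{"name": "drive_tool", "arguments": {"plan": [{"offset": [0.1, 0, 0], "delta_rot": [0, 0, 0], "jaw": 0}, {"offset": [0.2, 0, 0], "delta_rot": [0, 0, 0], "jaw": 0}, {"offset": [0.3, 0, 0], "delta_rot": [0, 0, 0], "jaw": 0}, {"offset": [0.4, 0, 0], "delta_rot": [0, 0, 0], "jaw": 0}, {"offset": [0.5, 0, 0], "delta_rot": [0, 0, 0], "jaw": 0}, {"offset": [0.6, 0, 0], "delta_rot": [0, 0, 0], "jaw": 0}, {"offset": [0.7, 0, 0], "delta_rot": [0, 0, 0], "jaw": 0}, {"offset": [0.7, 0, 0], "delta_rot": [0, 0, 0], "jaw": 0}]}}

```text
time: 7.07
position: [0.5659, 0.0915, 0.0438]
tool_rot: [0.777, -0.63, 0.0, -0.0]
ft_force: [0.2, 0.3, 0.8]
grip_width: 0.0003
```

```bash
python3 s.py
```

```text
[ -0.3 155.7  43.8] F_v [0.29 0.21 0.82] t 7.07
```

Request:
{"name": "drive_tool", "arguments": {"plan": [{"offset": [0.05, 0, 0], "delta_rot": [0, 0, 0], "jaw": 0}, {"offset": [0.1, 0, 0], "delta_rot": [0, 0, 0], "jaw": 0}, {"offset": [0.15, 0, 0], "delta_rot": [0, 0, 0], "jaw": 0}, {"offset": [0.2, 0, 0], "delta_rot": [0, 0, 0], "jaw": 0}, {"offset": [0.25, 0, 0], "delta_rot": [0, 0, 0], "jaw": 0}, {"offset": [0.3, 0, 0], "delta_rot": [0, 0, 0], "jaw": 0}, {"offset": [0.3, 0, 0], "delta_rot": [0, 0, 0], "jaw": 0}, {"offset": [0.3, 0, 0], "delta_rot": [0, 0, 0], "jaw": 0}]}}

```text
time: 7.73
position: [0.5664, 0.0887, 0.0435]
tool_rot: [0.776, -0.63, -0.0, 0.0]
ft_force: [0.2, 0.1, 0.3]
grip_width: 0.0005
```

```bash
python3 s.py
```

```text
[ -0.5 152.8  43.5] F_v [0.24 0.04 0.26] t 7.73
```

Request:
{"name": "drive_tool", "arguments": {"plan": [{"offset": [0.05, 0, 0], "delta_rot": [0, 0, 0], "jaw": 0}, {"offset": [0.1, 0, 0], "delta_rot": [0, 0, 0], "jaw": 0}, {"offset": [0.15, 0, 0], "delta_rot": [0, 0, 0], "jaw": 0}, {"offset": [0.2, 0, 0], "delta_rot": [0, 0, 0], "jaw": 0}, {"offset": [0.25, 0, 0], "delta_rot": [0, 0, 0], "jaw": 0}, {"offset": [0.3, 0, 0], "delta_rot": [0, 0, 0], "jaw": 0}, {"offset": [0.3, 0, 0], "delta_rot": [0, 0, 0], "jaw": 0}, {"offset": [0.3, 0, 0], "delta_rot": [0, 0, 0], "jaw": 0}]}}

```text
time: 8.4
position: [0.567, 0.0857, 0.0436]
tool_rot: [0.776, -0.63, -0.0, -0.0]
ft_force: [-0.3, -0.3, -0.7]
grip_width: 0.0006
```

```bash
python3 s.py
```

```text
[ -0.4 149.7  43.6] F_v [-0.32 -0.28 -0.73] t 8.4
```

Request:
{"name": "drive_tool", "arguments": {"plan": [{"offset": [0.05, 0, 0], "delta_rot": [0, 0, 0], "jaw": 0}, {"offset": [0.1, 0, 0], "delta_rot": [0, 0, 0], "jaw": 0}, {"offset": [0.15, 0, 0], "delta_rot": [0, 0, 0], "jaw": 0}, {"offset": [0.2, 0, 0], "delta_rot": [0, 0, 0], "jaw": 0}, {"offset": [0.25, 0, 0], "delta_rot": [0, 0, 0], "jaw": 0}, {"offset": [0.3, 0, 0], "delta_rot": [0, 0, 0], "jaw": 0}, {"offset": [0.3, 0, 0], "delta_rot": [0, 0, 0], "jaw": 0}, {"offset": [0.3, 0, 0], "delta_rot": [0, 0, 0], "jaw": 0}]}}

```text
time: 9.07
position: [0.567, 0.0853, 0.0436]
tool_rot: [0.776, -0.631, -0.001, -0.001]
ft_force: [-1.0, 8.8, 1.0]
grip_width: 0.0003
```

```bash
python3 s.py
```

```text
[ -0.5 149.3  43.6] F_v [0.83 8.83 1.02] t 9.07
```

Request:
{"name": "drive_tool", "arguments": {"plan": [{"offset": [-1, 0, 0], "delta_rot": [0, 0, 0], "jaw": 0}, {"offset": [-2, 0, -3], "delta_rot": [0, 0, 0], "jaw": 0}, {"offset": [-2, 0, -7], "delta_rot": [0, 0, 0], "jaw": 0}, {"offset": [-1, 0, -11], "delta_rot": [0, 0, 0], "jaw": 0}, {"offset": [2, 0, -13], "delta_rot": [0, 0, 0], "jaw": 0}, {"offset": [6, 0, -13], "delta_rot": [0, 0, 0], "jaw": 0}, {"offset": [10, 0, -13], "delta_rot": [0, 0, 0], "jaw": 0}, {"offset": [14, 0, -13], "delta_rot": [0, 0, 0], "jaw": 0}]}}

```text
time: 9.73
position: [0.5968, -0.0556, 0.1747]
tool_rot: [0.777, -0.63, 0.001, 0.0]
ft_force: [1.2, 0.5, -0.5]
grip_width: 0.0004
```

Request:
{"name": "drive_tool", "arguments": {"plan": [{"offset": [4, 0, 0], "delta_rot": [0, 0, 0], "jaw": 0}, {"offset": [8, 0, 0], "delta_rot": [0, 0, 0], "jaw": 0}, {"offset": [12, 0, 0], "delta_rot": [0, 0, 0], "jaw": 0}, {"offset": [16, 0, 0], "delta_rot": [0, 0, 0], "jaw": 0}, {"offset": [17.7, 0, 3], "delta_rot": [0, 0, 0], "jaw": 0}, {"offset": [17.7, 0, 7], "delta_rot": [0, 0, 0], "jaw": 0}, {"offset": [17.7, 0, 11], "delta_rot": [0, 0, 0], "jaw": 0}, {"offset": [17.7, 0, 13], "delta_rot": [0, 0, 0], "jaw": 0}]}}

```text
time: 10.4
position: [0.6296, -0.2268, 0.0386]
tool_rot: [0.776, -0.631, -0.004, 0.001]
ft_force: [-0.9, 0.2, -1.4]
grip_width: 0.0004
```

```bash
python3 s.py
```

```text
[  -3.6 -169.    38.6] F_v [-0.89  0.36 -1.36] t 10.4
```

Request:
{"name": "drive_tool", "arguments": {"plan": [{"offset": [-0.3, 0, 0], "delta_rot": [0, 0, 0], "jaw": 0}, {"offset": [-0.6, 0, 0], "delta_rot": [0, 0, 0], "jaw": 0}, {"offset": [-0.9, 0, 0], "delta_rot": [0, 0, 0], "jaw": 0}, {"offset": [-1.2, 0, 0], "delta_rot": [0, 0, 0], "jaw": 0}, {"offset": [-1.4, 0, 0], "delta_rot": [0, 0, 0], "jaw": 0}, {"offset": [-1.5, 0, 0], "delta_rot": [0, 0, 0], "jaw": 0}, {"offset": [-1.6, 0, 0], "delta_rot": [0, 0, 0], "jaw": 0}, {"offset": [-1.6, 0, 0], "delta_rot": [0, 0, 0], "jaw": 0}]}}

```text
time: 11.07
position: [0.6299, -0.2116, 0.0444]
tool_rot: [0.777, -0.63, 0.001, -0.0]
ft_force: [-0.4, 0.5, -0.3]
grip_width: 0.0004
```

```bash
python3 s.py
```

```text
[-1.000e-01 -1.541e+02  4.440e+01] F_v [-0.29  0.55 -0.33] t 11.07
```

Request:
{"name": "drive_tool", "arguments": {"plan": [{"offset": [-0.1, 0, 0], "delta_rot": [0, 0, 0], "jaw": 0}, {"offset": [-0.2, 0, 0], "delta_rot": [0, 0, 0], "jaw": 0}, {"offset": [-0.3, 0, 0], "delta_rot": [0, 0, 0], "jaw": 0}, {"offset": [-0.4, 0, 0], "delta_rot": [0, 0, 0], "jaw": 0}, {"offset": [-0.45, 0, 0], "delta_rot": [0, 0, 0], "jaw": 0}, {"offset": [-0.5, 0, 0], "delta_rot": [0, 0, 0], "jaw": 0}, {"offset": [-0.5, 0, 0], "delta_rot": [0, 0, 0], "jaw": 0}, {"offset": [-0.5, 0, 0], "delta_rot": [0, 0, 0], "jaw": 0}]}}

```text
time: 11.73
position: [0.6286, -0.2068, 0.0435]
tool_rot: [0.776, -0.63, -0.0, 0.0]
ft_force: [0.0, -0.5, 0.5]
grip_width: 0.0007
```

```bash
python3 s.py
```

```text
[  -0.5 -149.2   43.5] F_v [-0.09 -0.53  0.54] t 11.73
```

Request:
{"name": "drive_tool", "arguments": {"plan": [{"offset": [-0.05, 0, 0], "delta_rot": [0, 0, 0], "jaw": 0}, {"offset": [-0.1, 0, 0], "delta_rot": [0, 0, 0], "jaw": 0}, {"offset": [-0.15, 0, 0], "delta_rot": [0, 0, 0], "jaw": 0}, {"offset": [-0.2, 0, 0], "delta_rot": [0, 0, 0], "jaw": 0}, {"offset": [-0.25, 0, 0], "delta_rot": [0, 0, 0], "jaw": 0}, {"offset": [-0.3, 0, 0], "delta_rot": [0, 0, 0], "jaw": 0}, {"offset": [-0.3, 0, 0], "delta_rot": [0, 0, 0], "jaw": 0}, {"offset": [-0.3, 0, 0], "delta_rot": [0, 0, 0], "jaw": 0}]}}

```text
time: 12.4
position: [0.6286, -0.2065, 0.0436]
tool_rot: [0.777, -0.63, 0.002, 0.001]
ft_force: [-0.5, -7.2, -2.5]
grip_width: 0.0006
```

```bash
python3 s.py
```

```text
[  -0.4 -148.9   43.6] F_v [-1.96 -6.99 -2.49] t 12.4
```

Request:
{"name": "drive_tool", "arguments": {"plan": [{"offset": [0.8, 0, 0], "delta_rot": [0, 0, 0], "jaw": 0}, {"offset": [0.8, 0, -3], "delta_rot": [0, 0, 0], "jaw": 0}, {"offset": [0.5, 0, -6.5], "delta_rot": [0, 0, 0], "jaw": 0}, {"offset": [-1, 0, -8], "delta_rot": [0, 0, 0], "jaw": 0}, {"offset": [-3, 0, -8], "delta_rot": [0, 0, 0], "jaw": 0}, {"offset": [-5.5, 0, -6], "delta_rot": [0, 0, 0], "jaw": 0}, {"offset": [-6.3, 0, -4.2], "delta_rot": [0, 0, 0], "jaw": 0}, {"offset": [-6.3, 0, -4.2], "delta_rot": [0, 0, 0], "jaw": 0}]}}

```text
time: 13.07
position: [0.6113, -0.1383, 0.0827]
tool_rot: [0.777, -0.629, -0.005, 0.001]
ft_force: [-0.6, 0.4, -0.1]
grip_width: 0.0005
```

```bash
python3 s.py
```

```text
[ -3.2 -78.6  82.7] F_v [-0.5   0.49 -0.13] t 13.07
```

Request:
{"name": "drive_tool", "arguments": {"plan": [{"offset": [0, 0, 0], "delta_rot": [0, 0, 0], "jaw": 0}, {"offset": [0, 0, 0], "delta_rot": [0, 0, 0], "jaw": 0}, {"offset": [-0.3, 0, 0], "delta_rot": [0, 0, 0], "jaw": 0}, {"offset": [-0.6, 0, 0], "delta_rot": [0, 0, 0], "jaw": 0}, {"offset": [-0.9, 0, 0], "delta_rot": [0, 0, 0], "jaw": 0}, {"offset": [-1.2, 0, 0], "delta_rot": [0, 0, 0], "jaw": 0}, {"offset": [-1.4, 0, 0], "delta_rot": [0, 0, 0], "jaw": 0}, {"offset": [-1.4, 0, 0], "delta_rot": [0, 0, 0], "jaw": 0}]}}

```text
time: 13.73
position: [0.6119, -0.128, 0.0857]
tool_rot: [0.777, -0.63, -0.0, -0.0]
ft_force: [-0.4, 0.1, -0.4]
grip_width: 0.0005
```

```bash
python3 s.py
```

```text
[ -0.6 -68.7  85.7] F_v [-0.4   0.19 -0.43] t 13.73
```

Push 16 mm more, to about -52.5.

Request:
{"name": "drive_tool", "arguments": {"plan": [{"offset": [-0.3, 0, 0], "delta_rot": [0, 0, 0], "jaw": 0}, {"offset": [-0.6, 0, 0], "delta_rot": [0, 0, 0], "jaw": 0}, {"offset": [-0.8, 0, 0], "delta_rot": [0, 0, 0], "jaw": 0}, {"offset": [-1.0, 0, 0], "delta_rot": [0, 0, 0], "jaw": 0}, {"offset": [-1.2, 0, 0], "delta_rot": [0, 0, 0], "jaw": 0}, {"offset": [-1.4, 0, 0], "delta_rot": [0, 0, 0], "jaw": 0}, {"offset": [-1.6, 0, 0], "delta_rot": [0, 0, 0], "jaw": 0}, {"offset": [-1.6, 0, 0], "delta_rot": [0, 0, 0], "jaw": 0}]}}

```text
time: 14.4
position: [0.609, -0.1128, 0.0856]
tool_rot: [0.777, -0.63, 0.0, -0.0]
ft_force: [0.2, -3.0, -0.3]
grip_width: 0.0006
```

```bash
python3 s.py; python3 - <<'E'
from h import *
for i in range(4): camera("side"); print(np.round(Rz(YAW).T@get_obs()["ft_force"],2),where())
E
```

```text
[ -0.3 -53.2  85.6] F_v [-0.42 -2.95 -0.32] t 14.4
[ 0.63 -2.55 -0.18] [ -0.3 -53.4  85.7]
[-0.45 -3.4  -0.06] [ -0.3 -53.5  85.6]
[-0.6  -2.91 -0.58] [ -0.3 -53.6  85.6]
[ 0.39 -2.75 -0.08] [ -0.3 -53.6  85.6]
```

Request:
{"name": "drive_tool", "arguments": {"plan": [{"offset": [-0.1, 0, 0], "delta_rot": [0, 0, 0], "jaw": 0}, {"offset": [-0.2, 0, 0], "delta_rot": [0, 0, 0], "jaw": 0}, {"offset": [-0.3, 0, 0], "delta_rot": [0, 0, 0], "jaw": 0}, {"offset": [-0.4, 0, 0], "delta_rot": [0, 0, 0], "jaw": 0}, {"offset": [-0.5, 0, 0], "delta_rot": [0, 0, 0], "jaw": 0}, {"offset": [-0.5, 0, 0], "delta_rot": [0, 0, 0], "jaw": 0}, {"offset": [-0.5, 0, 0], "delta_rot": [0, 0, 0], "jaw": 0}, {"offset": [-0.5, 0, 0], "delta_rot": [0, 0, 0], "jaw": 0}]}}

```text
time: 15.27
position: [0.6078, -0.108, 0.0856]
tool_rot: [0.777, -0.63, 0.0, 0.0]
ft_force: [1.1, -3.8, 0.7]
grip_width: 0.0005
```

```bash
python3 s.py; python3 - <<'E'
from h import *
for i in range(4): camera("side"); print(np.round(Rz(YAW).T@get_obs()["ft_force"],2),where())
E
```

```text
[ -0.5 -48.2  85.6] F_v [ 0.26 -3.9   0.66] t 15.27
[-0.2  -3.64 -1.09] [ -0.5 -48.2  85.6]
[ 0.15 -2.17  0.68] [ -0.4 -48.2  85.6]
[ 0.45 -3.06  0.91] [ -0.4 -48.3  85.6]
[ 0.   -3.05 -0.32] [ -0.5 -48.3  85.6]
```

Request:
{"name": "drive_tool", "arguments": {"plan": [{"offset": [0.3, 0, 0], "delta_rot": [0, 0, 0], "jaw": 0}, {"offset": [0.7, 0, 0], "delta_rot": [0, 0, 0], "jaw": 0}, {"offset": [1.2, 0, 0], "delta_rot": [0, 0, 0], "jaw": 0}, {"offset": [2.0, 0, 0], "delta_rot": [0, 0, 0], "jaw": 0}, {"offset": [3.0, 0, -1], "delta_rot": [0, 0, 0], "jaw": 0}, {"offset": [5.0, 0, -4], "delta_rot": [0, 0, 0], "jaw": 0}, {"offset": [8, 0, -6], "delta_rot": [0, 0, 0], "jaw": 0}, {"offset": [11, 0, -6], "delta_rot": [0, 0, 0], "jaw": 0}]}}

```text
time: 16.13
position: [0.6331, -0.2174, 0.1503]
tool_rot: [0.777, -0.63, 0.004, -0.001]
ft_force: [0.9, -0.1, -0.1]
grip_width: 0.0008
```

```bash
python3 s.py; cat > look.py <<'E'
from h import *
import sys
o=[]
for n in ("top","side"):
    im=camera(n); cv2.imwrite(f"pics/{sys.argv[1]}_{n}.png",im[:,:,::-1]); print(n,flask_fit(n,im,dbg=f"{sys.argv[1]}d_{n}.png"), ring_fit(n,im,[0,float(sys.argv[2])]))
    a=cv2.imread(f"pics/{sys.argv[1]}d_{n}.png"); o.append(cv2.resize(a,(400,int(a.shape[0]*400/a.shape[1]))))
h=max(a.shape[0] for a in o); cv2.imwrite(f"pics/{sys.argv[1]}.png",np.hstack([cv2.copyMakeBorder(a,0,h-a.shape[0],0,0,0) for a in o]))
E
python3 look.py l3 0; python3 s.py
```

```text
[   1.8 -160.5  150.3] F_v [ 0.89 -0.33 -0.06] t 16.13
top (array([ 0.45,  2.12, -1.64]), np.float64(0.31192259749246976), array([266, 169,  39,  39, 820], dtype=int32)) (array([0.61, 2.25]), np.float64(22.02), np.float64(0.7))
side (array([-10.43,   2.95, -11.39]), np.float64(2.4021394183065503), array([235, 183,  30,  35, 522], dtype=int32)) (array([3.24, 5.27]), np.float64(23.9), np.float64(3.26))
[   0.3 -164.4  147.3] F_v [-0.08 -0.04  0.12] t 16.23
```

View pics/l3.png

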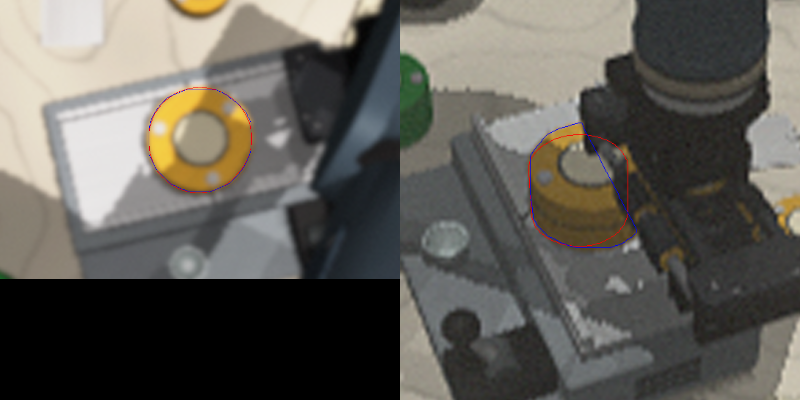

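Request:
{"name": "drive_tool", "arguments": {"plan": [{"offset": [-2, 0, -2], "delta_rot": [0, 0, 0], "jaw": 0}, {"offset": [-6, 0, -3], "delta_rot": [0, 0, 0], "jaw": 0}, {"offset": [-10, 0, -3], "delta_rot": [0, 0, 0], "jaw": 0}, {"offset": [-14, 0, -3], "delta_rot": [0, 0, 0], "jaw": 0}, {"offset": [-18, 0, -3], "delta_rot": [0, 0, 0], "jaw": 0}, {"offset": [-22, 0, -3], "delta_rot": [0, 0, 0], "jaw": 0}, {"offset": [-25, 0, -2], "delta_rot": [0, 0, 0], "jaw": 0}, {"offset": [-25.5, 0, 1], "delta_rot": [0, 0, 0], "jaw": 0}]}}

```text
time: 16.9
position: [0.5781, 0.0391, 0.1384]
tool_rot: [0.778, -0.628, 0.002, -0.002]
ft_force: [0.9, -0.6, -0.5]
grip_width: 0.0004
```

```bash
python3 s.py; python3 -c "
from h import *
print(to([0,80,85]))"
```

```text
[  0.8 101.8 138.4] F_v [ 0.78 -0.76 -0.47] t 16.9
(array([2.18, 0.12, 5.34]), array([-0.32,  0.03,  0.25]))
```

Request:
{"name": "drive_tool", "arguments": {"plan": [{"offset": [0, 0, 1.5], "delta_rot": [0, 0, 0], "jaw": 0}, {"offset": [0, 0, 3], "delta_rot": [0, 0, 0], "jaw": 0}, {"offset": [0, 0, 4.2], "delta_rot": [0, 0, 0], "jaw": 0}, {"offset": [0, 0, 5.1], "delta_rot": [0, 0, 0], "jaw": 0}, {"offset": [0, 0, 5.1], "delta_rot": [0, 0, 0], "jaw": 0}, {"offset": [0.3, 0, 5.1], "delta_rot": [0, 0, 0], "jaw": 0}, {"offset": [0.6, 0, 5.1], "delta_rot": [0, 0, 0], "jaw": 0}, {"offset": [0.6, 0, 5.1], "delta_rot": [0, 0, 0], "jaw": 0}]}}

```text
time: 17.57
position: [0.5801, 0.0272, 0.0854]
tool_rot: [0.776, -0.63, 0.001, -0.0]
ft_force: [-0.2, -0.3, 0.9]
grip_width: 0.0007
```

```bash
python3 s.py
```

```text
[ 0.3 89.8 85.4] F_v [-0.27 -0.27  0.87] t 17.57
```

Request:
{"name": "drive_tool", "arguments": {"plan": [{"offset": [0.4, 0, 0], "delta_rot": [0, 0, 0], "jaw": 0}, {"offset": [0.8, 0, 0], "delta_rot": [0, 0, 0], "jaw": 0}, {"offset": [1.2, 0, 0], "delta_rot": [0, 0, 0], "jaw": 0}, {"offset": [1.6, 0, 0], "delta_rot": [0, 0, 0], "jaw": 0}, {"offset": [2.0, 0, 0], "delta_rot": [0, 0, 0], "jaw": 0}, {"offset": [2.3, 0, 0], "delta_rot": [0, 0, 0], "jaw": 0}, {"offset": [2.6, 0, 0], "delta_rot": [0, 0, 0], "jaw": 0}, {"offset": [2.6, 0, 0], "delta_rot": [0, 0, 0], "jaw": 0}]}}

```text
time: 18.23
position: [0.5848, 0.0019, 0.0846]
tool_rot: [0.776, -0.63, 0.0, -0.0]
ft_force: [-0.0, 0.0, -0.3]
grip_width: 0.0004
```

```bash
python3 s.py
```

```text
[-0.4 64.1 84.6] F_v [-0.01  0.03 -0.35] t 18.23
```

Request:
{"name": "drive_tool", "arguments": {"plan": [{"offset": [0.3, 0, 0], "delta_rot": [0, 0, 0], "jaw": 0}, {"offset": [0.6, 0, 0], "delta_rot": [0, 0, 0], "jaw": 0}, {"offset": [0.8, 0, 0], "delta_rot": [0, 0, 0], "jaw": 0}, {"offset": [1.0, 0, 0], "delta_rot": [0, 0, 0], "jaw": 0}, {"offset": [1.2, 0, 0], "delta_rot": [0, 0, 0], "jaw": 0}, {"offset": [1.3, 0, 0], "delta_rot": [0, 0, 0], "jaw": 0}, {"offset": [1.4, 0, 0], "delta_rot": [0, 0, 0], "jaw": 0}, {"offset": [1.4, 0, 0], "delta_rot": [0, 0, 0], "jaw": 0}]}}

```text
time: 18.9
position: [0.5872, -0.0109, 0.0845]
tool_rot: [0.776, -0.63, -0.0, 0.0]
ft_force: [-0.8, 3.8, -0.9]
grip_width: 0.0005
```

```bash
python3 s.py; python3 - <<'E'
from h import *
for i in range(4): camera("side"); print(np.round(Rz(YAW).T@get_obs()["ft_force"],2),where())
E
```

```text
[-0.7 51.  84.5] F_v [-0.01  3.84 -0.87] t 18.9
[ 0.42  2.8  -0.94] [-0.7 51.1 84.4]
[ 1.09  2.74 -0.22] [-0.7 51.1 84.5]
[-0.68  2.7  -0.58] [-0.7 51.1 84.5]
[ 0.22  3.08 -0.5 ] [-0.7 51.1 84.5]
```

Request:
{"name": "drive_tool", "arguments": {"plan": [{"offset": [0.05, 0, 0], "delta_rot": [0, 0, 0], "jaw": 0}, {"offset": [0.1, 0, 0], "delta_rot": [0, 0, 0], "jaw": 0}, {"offset": [0.1, 0, 0], "delta_rot": [0, 0, 0], "jaw": 0}, {"offset": [0.1, 0, 0], "delta_rot": [0, 0, 0], "jaw": 0}, {"offset": [-0.2, 0, 0], "delta_rot": [0, 0, 0], "jaw": 0}, {"offset": [-0.6, 0, 0], "delta_rot": [0, 0, 0], "jaw": 0}, {"offset": [-1.1, 0, 0], "delta_rot": [0, 0, 0], "jaw": 0}, {"offset": [-2.0, 0, 0], "delta_rot": [0, 0, 0], "jaw": 0}]}}

```text
time: 19.77
position: [0.5841, 0.008, 0.0848]
tool_rot: [0.776, -0.63, 0.001, -0.0]
ft_force: [0.4, -0.3, -0.3]
grip_width: 0.0009
```

Request:
{"name": "drive_tool", "arguments": {"plan": [{"offset": [-1, 0, 0], "delta_rot": [0, 0, 0], "jaw": 0}, {"offset": [-2, 0, -2], "delta_rot": [0, 0, 0], "jaw": 0}, {"offset": [-4, 0, -5], "delta_rot": [0, 0, 0], "jaw": 0}, {"offset": [-7, 0, -8], "delta_rot": [0, 0, 0], "jaw": 0}, {"offset": [-10, 0, -10], "delta_rot": [0, 0, 0], "jaw": 0}, {"offset": [-13, 0, -10], "delta_rot": [0, 0, 0], "jaw": 0}, {"offset": [-16, 0, -10], "delta_rot": [0, 0, 0], "jaw": 0}, {"offset": [-16, 0, -10], "delta_rot": [0, 0, 0], "jaw": 0}]}}

```text
time: 20.43
position: [0.5482, 0.1706, 0.1854]
tool_rot: [0.778, -0.628, -0.001, -0.001]
ft_force: [-0.2, 0.4, -0.6]
grip_width: 0.0002
```

```bash
python3 look.py l4 0; python3 s.py
```

```text
top (array([ 0.84, -0.91, -1.77]), np.float64(0.2862483885062363), array([267, 168,  39,  40, 813], dtype=int32)) (array([ 0.61, -1.77]), np.float64(22.05), np.float64(0.48))
side (array([ 0.93,  2.02, -2.36]), np.float64(0.27478413179033884), array([235, 184,  35,  35, 763], dtype=int32)) (array([0.85, 1.35]), np.float64(22.35), np.float64(0.62))
[ -0.9 232.6 184.7] F_v [-0.98 -0.93  0.72] t 20.53
```

View pics/l4.png

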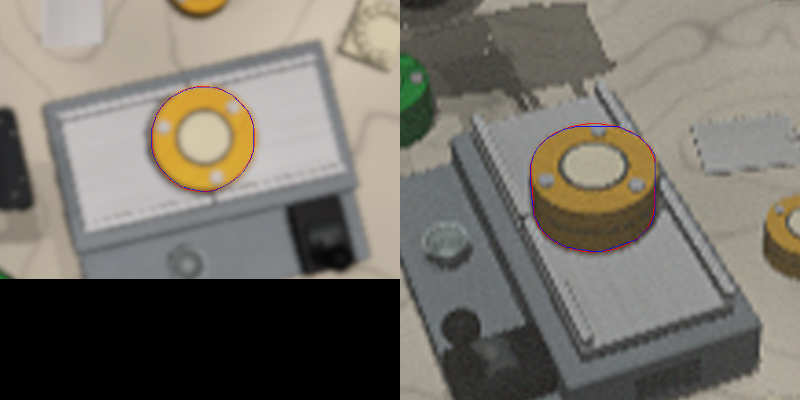

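```bash
cat > avg.py <<'E'
from h import *
import sys
for n in ("top","side"):
    a=np.mean([camera(n).astype(float) for _ in range(6)],0); np.save(f"pics/{sys.argv[1]}_{n}.npy",a)
E
python3 avg.py a4
cat > an.py <<'E'
from h import *
import sys
def samp(g,n,P):
    q=proj(n,v2w(VP[n],P)).astype(np.float32)
    return cv2.remap(g,q[:,:1].copy(),q[:,1:].copy(),cv2.INTER_CUBIC)[:,0]
def analyse(tag):
  for n in ("top","side"):
    a=np.load(f"pics/{tag}_{n}.npy"); u8=np.clip(a+.5,0,255).astype(np.uint8)
    g=a.mean(2).astype(np.float32)
    # notch centroid (weighted darkness), several x on each strip
    out={}
    for side in (-1,1):
        r=[]
        for xs in np.arange(.0515,.057,.001):
            ys=np.arange(-.010,.0141,.0005); v=samp(g,n,np.c_[np.full(len(ys),side*xs),ys,np.full(len(ys),.088)])
            k=np.argmin(v[8:-8])+8; 
            b=np.interp(ys,[ys[max(0,k-10)],ys[min(len(ys)-1,k+10)]],[v[max(0,k-10)],v[min(len(ys)-1,k+10)]])
            w=np.clip(b-v,0,None)[max(0,k-8):k+9]; r.append((w*ys[max(0,k-8):k+9]).sum()/w.sum()*1000)
        out[side]=np.round(r,2).tolist()
    nm=(np.median(out[-1])+np.median(out[1]))/2
    ws=flask_fit(n,u8)[0]; rf=ring_fit(n,u8,[0,ws[1]])
    # outer top-edge: blue-channel rise (orange has low blue) on circle z=.121
    blue=(a[...,0]-a[...,2]).astype(np.float32) ; th=np.linspace(0,2*np.pi,90,endpoint=False); c=np.array([rf[0][0],rf[0][1]])/1000
    for it in range(4):
        rs=np.arange(.040,.055,.0004); pts=[]
        for t in th:
            v=samp(blue,n,np.c_[c[0]+rs*np.cos(t),c[1]+rs*np.sin(t),np.full(len(rs),.121)]); d=np.clip(-np.gradient(v),0,None); k=np.argmax(d)
            sl=slice(max(0,k-5),k+6); pts.append((rs[sl]*d[sl]).sum()/d[sl].sum())
        A=np.c_[np.cos(th),np.sin(th),np.ones(90)]; pts=np.array(pts)
        s=least_squares(lambda u:A@u-pts,[0,0,.048],loss="soft_l1",f_scale=.0005).x; c=c+s[:2]
    print(tag,n,"notch -",out[-1],"+",out[1],"mid",round(nm,2)); print("   silh",round(ws[1]-nm,2),"ring",round(rf[0][1]-nm,2),"outer",round(c[1]*1000-nm,2),"r",round(s[2]*1000,2), "x",round(c[0]*1000,2))
if __name__=="__main__": analyse(sys.argv[1])
E
python3 an.py a4
python3 - <<'E'
from an import *
for n in ("top","side"): np.save(f"pics/a0_{n}.npy",cv2.imread(f"pics/{n}0.png")[:,:,::-1].astype(float)); np.save(f"pics/a1_{n}.npy",cv2.imread(f"pics/{n}1.png")[:,:,::-1].astype(float))
analyse("a0"); analyse("a1")
a=np.load("pics/a4_top.npy")[155:235,235:330]; cv2.imwrite("pics/a4z.png",cv2.resize(np.clip(a,0,255).astype(np.uint8)[:,:,::-1],None,fx=7.4,fy=7.4,interpolation=cv2.INTER_CUBIC))
E
```

```text
a4 top notch - [0.97, 0.48, 0.5, 0.57, 0.78, 0.62] + [-0.96, -0.89, -0.52, -0.45, -0.44, -0.47] mid 0.05
   silh -0.94 ring -1.81 outer -0.72 r 47.47 x -0.05
a4 side notch - [3.57, 3.06, 2.38, 1.7, 1.03, 0.96] + [-1.46, 0.29, 1.26, 1.89, 2.71, 3.39] mid 1.81
   silh 0.19 ring -0.3 outer -1.98 r 47.45 x 0.22
a0 top notch - [1.12, 0.93, 0.54, 0.59, 0.81, 0.85] + [0.0, -0.02, -0.02, -0.05, -0.1, -0.14] mid 0.4
   silh 33.49 ring 32.68 outer 33.3 r 47.42 x 0.02an.py:28: RuntimeWarning: invalid value encountered in scalar divide
  sl=slice(max(0,k-5),k+6); pts.append((rs[sl]*d[sl]).sum()/d[sl].sum())
Traceback (most recent call last):
  File "an.py", line 30, in analyse
    s=least_squares(lambda u:A@u-pts,[0,0,.048],loss="soft_l1",f_scale=.0005).x; c=c+s[:2]
      ~~~~~~~~~~~~~^^^^^^^^^^^^^^^^^^^^^^^^^^^^^^^^^^^^^^^^^^^^^^^^^^^^^^^^^^
ValueError: Residuals are not finite in the initial point.
```

Request:
{"name": "drive_tool", "arguments": {"plan": [{"offset": [4, 0, 0], "delta_rot": [0, 0, 0], "jaw": 0}, {"offset": [8, 0, 0], "delta_rot": [0, 0, 0], "jaw": 0}, {"offset": [12, 0, 0], "delta_rot": [0, 0, 0], "jaw": 0}, {"offset": [16, 0, 0], "delta_rot": [0, 0, 0], "jaw": 0}, {"offset": [20, 0, 0], "delta_rot": [0, 0, 0], "jaw": 0}, {"offset": [24, 0, 0], "delta_rot": [0, 0, 0], "jaw": 0}, {"offset": [28, 0, 0], "delta_rot": [0, 0, 0], "jaw": 0}, {"offset": [32, 0, 0], "delta_rot": [0, 0, 0], "jaw": 0}]}}

```text
time: 21.8
position: [0.6163, -0.1502, 0.1846]
tool_rot: [0.776, -0.63, -0.0, -0.0]
ft_force: [0.1, 0.6, 0.3]
grip_width: 0.0003
```

```bash
python3 s.py
```

```text
[ -0.8 -91.2 184.6] F_v [0.2  0.53 0.25] t 21.8
```

Request:
{"name": "drive_tool", "arguments": {"plan": [{"offset": [0, 0, 2], "delta_rot": [0, 0, 0], "jaw": 0}, {"offset": [0, 0, 5], "delta_rot": [0, 0, 0], "jaw": 0}, {"offset": [0, 0, 7.5], "delta_rot": [0, 0, 0], "jaw": 0}, {"offset": [0, 0, 9.2], "delta_rot": [0, 0, 0], "jaw": 0}, {"offset": [0, 0, 9.9], "delta_rot": [0, 0, 0], "jaw": 0}, {"offset": [-0.4, 0, 9.9], "delta_rot": [0, 0, 0], "jaw": 0}, {"offset": [-0.8, 0, 9.9], "delta_rot": [0, 0, 0], "jaw": 0}, {"offset": [-0.8, 0, 9.9], "delta_rot": [0, 0, 0], "jaw": 0}]}}

```text
time: 22.47
position: [0.6152, -0.1395, 0.0869]
tool_rot: [0.777, -0.63, 0.001, -0.0]
ft_force: [1.1, -1.3, 0.1]
grip_width: 0.0007
```

```bash
python3 s.py
```

```text
[  0.3 -80.6  86.9] F_v [ 0.8  -1.49  0.08] t 22.47
```

Request:
{"name": "drive_tool", "arguments": {"plan": [{"offset": [-0.4, 0, 0], "delta_rot": [0, 0, 0], "jaw": 0}, {"offset": [-0.8, 0, 0], "delta_rot": [0, 0, 0], "jaw": 0}, {"offset": [-1.1, 0, 0], "delta_rot": [0, 0, 0], "jaw": 0}, {"offset": [-1.4, 0, 0], "delta_rot": [0, 0, 0], "jaw": 0}, {"offset": [-1.6, 0, 0], "delta_rot": [0, 0, 0], "jaw": 0}, {"offset": [-1.8, 0, 0], "delta_rot": [0, 0, 0], "jaw": 0}, {"offset": [-1.8, 0, 0], "delta_rot": [0, 0, 0], "jaw": 0}, {"offset": [-1.8, 0, 0], "delta_rot": [0, 0, 0], "jaw": 0}]}}

```text
time: 23.13
position: [0.6108, -0.1226, 0.0855]
tool_rot: [0.777, -0.63, -0.0, 0.0]
ft_force: [1.0, 0.2, -0.1]
grip_width: 0.0002
```

```bash
python3 s.py
```

```text
[ -0.5 -63.1  85.5] F_v [ 1.07  0.01 -0.12] t 23.13
```

Target -50.5: another 13 mm.

Request:
{"name": "drive_tool", "arguments": {"plan": [{"offset": [-0.3, 0, 0], "delta_rot": [0, 0, 0], "jaw": 0}, {"offset": [-0.5, 0, 0], "delta_rot": [0, 0, 0], "jaw": 0}, {"offset": [-0.7, 0, 0], "delta_rot": [0, 0, 0], "jaw": 0}, {"offset": [-0.9, 0, 0], "delta_rot": [0, 0, 0], "jaw": 0}, {"offset": [-1.1, 0, 0], "delta_rot": [0, 0, 0], "jaw": 0}, {"offset": [-1.2, 0, 0], "delta_rot": [0, 0, 0], "jaw": 0}, {"offset": [-1.3, 0, 0], "delta_rot": [0, 0, 0], "jaw": 0}, {"offset": [-1.3, 0, 0], "delta_rot": [0, 0, 0], "jaw": 0}]}}

```text
time: 23.8
position: [0.6082, -0.11, 0.0855]
tool_rot: [0.777, -0.63, 0.0, 0.0]
ft_force: [0.5, -2.1, -0.6]
grip_width: 0.0
```

```bash
python3 s.py; python3 - <<'E'
from h import *
for i in range(4): camera("side"); print(np.round(Rz(YAW).T@get_obs()["ft_force"],2),where())
E
```

```text
[ -0.4 -50.3  85.5] F_v [ 0.03 -2.14 -0.63] t 23.8
[-0.21 -2.62 -0.57] [ -0.4 -50.3  85.6]
[ 0.53 -2.39 -0.5 ] [ -0.4 -50.4  85.6]
[ 0.71 -2.78 -0.25] [ -0.4 -50.4  85.6]
[ 0.48 -3.08 -0.51] [ -0.4 -50.4  85.6]
```

Request:
{"name": "drive_tool", "arguments": {"plan": [{"offset": [0.3, 0, 0], "delta_rot": [0, 0, 0], "jaw": 0}, {"offset": [0.7, 0, 0], "delta_rot": [0, 0, 0], "jaw": 0}, {"offset": [1.2, 0, 0], "delta_rot": [0, 0, 0], "jaw": 0}, {"offset": [2.0, 0, 0], "delta_rot": [0, 0, 0], "jaw": 0}, {"offset": [3.0, 0, -2], "delta_rot": [0, 0, 0], "jaw": 0}, {"offset": [3.0, 0, -6], "delta_rot": [0, 0, 0], "jaw": 0}, {"offset": [2, 0, -10], "delta_rot": [0, 0, 0], "jaw": 0}, {"offset": [-1, 0, -10], "delta_rot": [0, 0, 0], "jaw": 0}]}}

```text
time: 24.67
position: [0.6129, -0.106, 0.1938]
tool_rot: [0.775, -0.632, 0.009, -0.003]
ft_force: [1.8, 0.2, 1.4]
grip_width: 0.0003
```

Request:
{"name": "drive_tool", "arguments": {"plan": [{"offset": [-4, 0, 0], "delta_rot": [0, 0, 0], "jaw": 0}, {"offset": [-8, 0, 0], "delta_rot": [0, 0, 0], "jaw": 0}, {"offset": [-12, 0, 0], "delta_rot": [0, 0, 0], "jaw": 0}, {"offset": [-16, 0, 0], "delta_rot": [0, 0, 0], "jaw": 0}, {"offset": [-20, 0, 0], "delta_rot": [0, 0, 0], "jaw": 0}, {"offset": [-24, 0, 0], "delta_rot": [0, 0, 0], "jaw": 0}, {"offset": [-27, 0, 0], "delta_rot": [0, 0, 0], "jaw": 0}, {"offset": [-28, 0, 0], "delta_rot": [0, 0, 0], "jaw": 0}]}}

```text
time: 25.33
position: [0.5467, 0.1776, 0.1855]
tool_rot: [0.778, -0.629, -0.001, -0.0]
ft_force: [-0.4, -0.5, -0.1]
grip_width: 0.0
```

```bash
python3 s.py; python3 avg.py a5; python3 s.py; python3 an.py a4; python3 an.py a5
python3 - <<'E'
from h import *
a=np.load("pics/a5_top.npy")[155:235,235:330]; cv2.imwrite("pics/a5z.png",cv2.resize(np.clip(a,0,255).astype(np.uint8)[:,:,::-1],None,fx=7.4,fy=7.4,interpolation=cv2.INTER_CUBIC))
E
```

```text
[ -1.4 243.9 185.5] F_v [-0.48 -0.38 -0.09] t 25.33
[ -0.3 238.9 185.5] F_v [ 0.04 -0.1   0.45] t 25.93
a4 top notch - [0.97, 0.48, 0.5, 0.57, 0.78, 0.62] + [-0.96, -0.89, -0.52, -0.45, -0.44, -0.47] mid 0.05
   silh -0.94 ring -1.81 outer -0.72 r 47.47 x -0.05
a4 side notch - [3.57, 3.06, 2.38, 1.7, 1.03, 0.96] + [-1.46, 0.29, 1.26, 1.89, 2.71, 3.39] mid 1.81
   silh 0.19 ring -0.3 outer -1.98 r 47.45 x 0.22
a5 top notch - [1.06, 0.83, 0.52, 0.56, 0.77, 0.6] + [-0.51, -0.25, -0.47, -0.23, -0.21, -0.24] mid 0.22
   silh 0.86 ring 0.24 outer 1.12 r 47.51 x -0.03
a5 side notch - [3.56, 3.02, 2.36, 1.69, 1.01, 0.92] + [2.28, 2.98, 3.62, 3.13, 2.85, 3.33] mid 2.54
   silh 1.79 ring 0.84 outer -0.82 r 47.53 x 0.14
```

View pics/a5z.png

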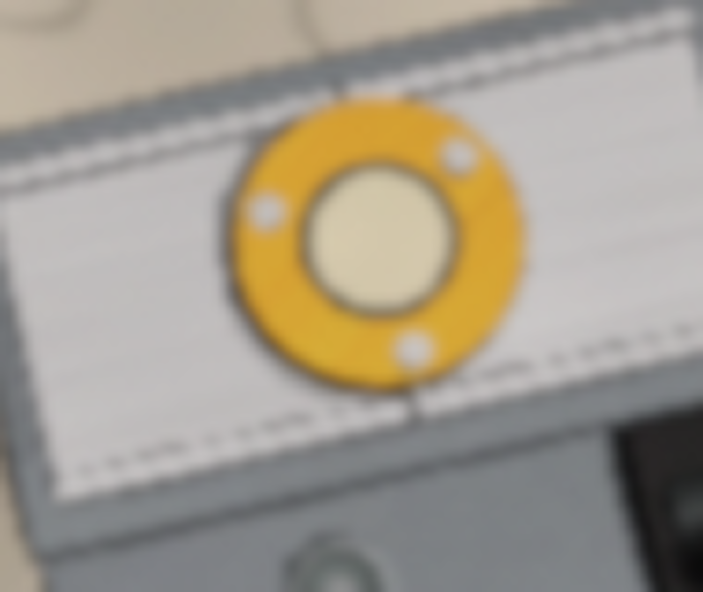

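Request:
{"name": "drive_tool", "arguments": {"plan": [{"offset": [3.3, 1.9, 0], "delta_rot": [0, 0, 0], "jaw": 0}, {"offset": [6.6, 3.7, 0], "delta_rot": [0, 0, 0], "jaw": 0}, {"offset": [10, 5.6, 0], "delta_rot": [0, 0, 0], "jaw": 0}, {"offset": [13.3, 7.4, 0], "delta_rot": [0, 0, 0], "jaw": 0}, {"offset": [16.6, 9.3, 0], "delta_rot": [0, 0, 0], "jaw": 0}, {"offset": [20, 11.1, 0], "delta_rot": [0, 0, 0], "jaw": 0}, {"offset": [23.3, 13, 0], "delta_rot": [0, 0, 0], "jaw": 0}, {"offset": [26.6, 14.8, 0], "delta_rot": [0, 0, 0], "jaw": 0}]}}

```text
time: 26.6
position: [0.4575, -0.1187, 0.1858]
tool_rot: [0.776, -0.63, 0.0, -0.0]
ft_force: [0.2, -0.1, -0.5]
grip_width: 0.0006
```

Request:
{"name": "drive_tool", "arguments": {"plan": [{"offset": [3.4, 2, 0], "delta_rot": [0, 0, 0], "jaw": 0}, {"offset": [6.5, 4, 0], "delta_rot": [0, 0, 0], "jaw": 0}, {"offset": [6.5, 4, 0], "delta_rot": [0, 0, 0], "jaw": 0}, {"offset": [6.5, 4, 0], "delta_rot": [0, 0, 0], "jaw": 0}, {"offset": [6.5, 4, 0], "delta_rot": [0, 0, 0], "jaw": 0}, {"offset": [6.5, 4, 0], "delta_rot": [0, 0, 0], "jaw": 0}, {"offset": [6.5, 4, 0], "delta_rot": [0, 0, 0], "jaw": 0}, {"offset": [6.5, 4, 0], "delta_rot": [0, 0, 0], "jaw": 0}]}}

```text
time: 27.27
position: [0.4329, -0.1875, 0.1855]
tool_rot: [0.777, -0.629, -0.0, -0.0]
ft_force: [-0.5, -0.5, -0.2]
grip_width: 0.0005
```

```bash
python3 s.py; python3 -c "
from h import *
print(to([-182,-95,90]))"
```

```text
[-187.9  -90.   185.5] F_v [-0.56 -0.41 -0.21] t 27.27
(array([ 0.5 , -0.59,  9.55]), array([0.01, 0.01, 0.13]))
```

Request:
{"name": "drive_tool", "arguments": {"plan": [{"offset": [0.5, 0, 2.5], "delta_rot": [0, 0, 0], "jaw": 0}, {"offset": [0.5, 0, 5], "delta_rot": [0, 0, 0], "jaw": 0}, {"offset": [0.5, 0, 7.5], "delta_rot": [0, 0, 0], "jaw": 0}, {"offset": [0.5, 0, 9], "delta_rot": [0, 0, 0], "jaw": 0}, {"offset": [0.5, 0, 9.5], "delta_rot": [0, 0, 0], "jaw": 0}, {"offset": [0.5, 0, 9.5], "delta_rot": [0, 0, 0], "jaw": 0}, {"offset": [0.5, 0, 9.5], "delta_rot": [0, 0, 0], "jaw": 0}, {"offset": [0.5, 0, 9.5], "delta_rot": [0, 0, 0], "jaw": 0}]}}

```text
time: 27.93
position: [0.4345, -0.1939, 0.0915]
tool_rot: [0.777, -0.63, 0.001, -0.0]
ft_force: [0.5, 0.2, 0.2]
grip_width: 0.0005
```

```bash
python3 s.py; python3 - <<'E'
from h import *
save(camera("side"),"s6.png",(160,120,360,300),4)
E
```

```text
[-187.7  -96.6   91.5] F_v [0.48 0.07 0.21] t 27.93
```

View pics/s6.png

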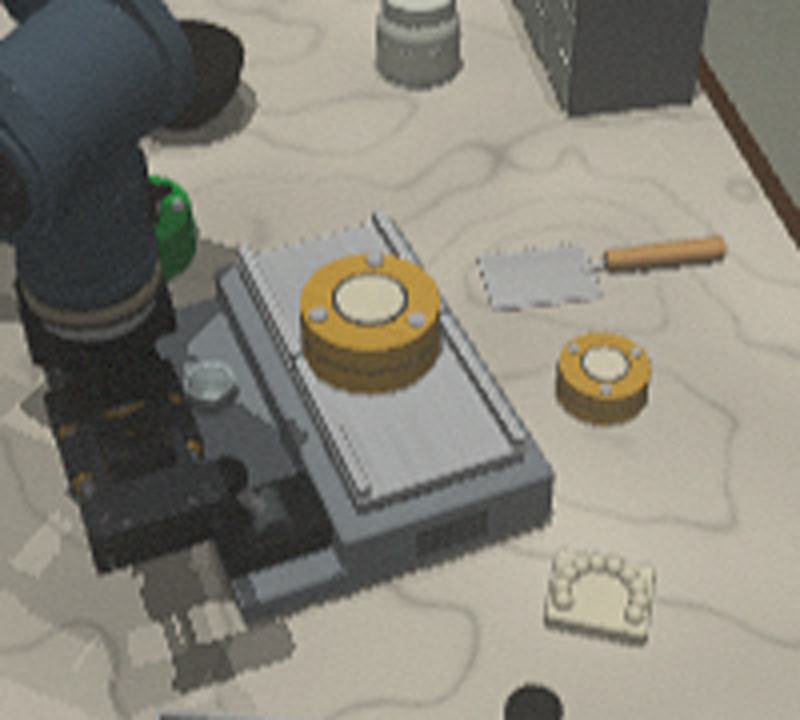

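Request:
{"name": "drive_tool", "arguments": {"plan": [{"offset": [0, -0.8, 0], "delta_rot": [0, 0, 0], "jaw": 0}, {"offset": [0, -1.6, 0], "delta_rot": [0, 0, 0], "jaw": 0}, {"offset": [0, -2.3, 0], "delta_rot": [0, 0, 0], "jaw": 0}, {"offset": [0, -2.9, 0], "delta_rot": [0, 0, 0], "jaw": 0}, {"offset": [0, -3.5, 0], "delta_rot": [0, 0, 0], "jaw": 0}, {"offset": [0, -4.1, 0], "delta_rot": [0, 0, 0], "jaw": 0}, {"offset": [0, -4.7, 0], "delta_rot": [0, 0, 0], "jaw": 0}, {"offset": [0, -5.3, 0], "delta_rot": [0, 0, 0], "jaw": 0}]}}

```text
time: 28.65
position: [0.4856, -0.1822, 0.0904]
tool_rot: [0.776, -0.63, -0.001, 0.0]
ft_force: [-1.9, 0.6, 2.0]
grip_width: 0.0002
```

```bash
python3 s.py
```

```text
[-135.3  -95.7   90.4] F_v [-1.74  0.98  2.05] t 28.65
```

Request:
{"name": "drive_tool", "arguments": {"plan": [{"offset": [0, -0.5, 0], "delta_rot": [0, 0, 0], "jaw": 0}, {"offset": [0, -1.0, 0], "delta_rot": [0, 0, 0], "jaw": 0}, {"offset": [0, -1.5, 0], "delta_rot": [0, 0, 0], "jaw": 0}, {"offset": [0, -1.9, 0], "delta_rot": [0, 0, 0], "jaw": 0}, {"offset": [0, -2.3, 0], "delta_rot": [0, 0, 0], "jaw": 0}, {"offset": [0, -2.7, 0], "delta_rot": [0, 0, 0], "jaw": 0}, {"offset": [0, -2.8, 0], "delta_rot": [0, 0, 0], "jaw": 0}, {"offset": [0, -2.8, 0], "delta_rot": [0, 0, 0], "jaw": 0}]}}

```text
time: 29.32
position: [0.5133, -0.177, 0.0904]
tool_rot: [0.777, -0.63, 0.0, -0.0]
ft_force: [-0.4, 0.2, -0.7]
grip_width: 0.001
```

```bash
python3 s.py; python3 - <<'E'
from h import *
save(camera("side"),"s7.png",(160,120,360,300),4)
E
```

```text
[-107.1  -96.3   90.4] F_v [-0.3  0.3 -0.7] t 29.32
```

View pics/s7.png

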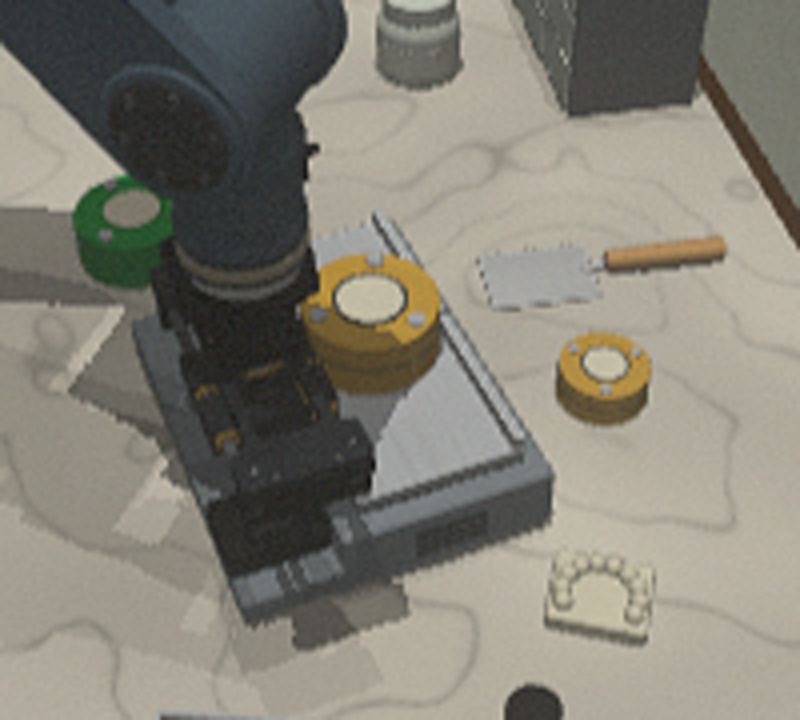

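Request:
{"name": "drive_tool", "arguments": {"plan": [{"offset": [0, -0.1, 0], "delta_rot": [0, 0, 0], "jaw": 0}, {"offset": [0, -0.2, 0], "delta_rot": [0, 0, 0], "jaw": 0}, {"offset": [0, -0.3, 0], "delta_rot": [0, 0, 0], "jaw": 0}, {"offset": [0, -0.4, 0], "delta_rot": [0, 0, 0], "jaw": 0}, {"offset": [0, -0.4, 0], "delta_rot": [0, 0, 0], "jaw": 0}, {"offset": [0, -0.4, 0], "delta_rot": [0, 0, 0], "jaw": 0}, {"offset": [0, -0.4, 0], "delta_rot": [0, 0, 0], "jaw": 0}, {"offset": [0, -0.4, 0], "delta_rot": [0, 0, 0], "jaw": 0}]}}

```text
time: 30.03
position: [0.5148, -0.1764, 0.0903]
tool_rot: [0.777, -0.63, -0.002, 0.001]
ft_force: [-5.7, -2.9, 0.5]
grip_width: 0.0004
```

```bash
python3 s.py
```

```text
[-105.5  -96.    90.3] F_v [-6.18 -1.69  0.48] t 30.03
```

Request:
{"name": "drive_tool", "arguments": {"plan": [{"offset": [0, 0.6, 0], "delta_rot": [0, 0, 0], "jaw": 0}, {"offset": [0, 2, 0], "delta_rot": [0, 0, 0], "jaw": 0}, {"offset": [0, 4.5, 0], "delta_rot": [0, 0, 0], "jaw": 0}, {"offset": [0, 7, 0], "delta_rot": [0, 0, 0], "jaw": 0}, {"offset": [0, 8.5, -3], "delta_rot": [0, 0, 0], "jaw": 0}, {"offset": [0, 8.5, -7], "delta_rot": [0, 0, 0], "jaw": 0}, {"offset": [0, 8.5, -10], "delta_rot": [0, 0, 0], "jaw": 0}, {"offset": [0, 8.5, -12], "delta_rot": [0, 0, 0], "jaw": 0}]}}

```text
time: 30.7
position: [0.4353, -0.195, 0.214]
tool_rot: [0.776, -0.631, 0.004, -0.001]
ft_force: [0.1, -0.3, -0.2]
grip_width: 0.0005
```

Request:
{"name": "drive_tool", "arguments": {"plan": [{"offset": [-4, 0, 0], "delta_rot": [0, 0, 0], "jaw": 0}, {"offset": [-8, 0, 0], "delta_rot": [0, 0, 0], "jaw": 0}, {"offset": [-12, 0, 0], "delta_rot": [0, 0, 0], "jaw": 0}, {"offset": [-16, 0, 0], "delta_rot": [0, 0, 0], "jaw": 0}, {"offset": [-20, 0, 0], "delta_rot": [0, 0, 0], "jaw": 0}, {"offset": [-24, 0, 0], "delta_rot": [0, 0, 0], "jaw": 0}, {"offset": [-28, 0, 0], "delta_rot": [0, 0, 0], "jaw": 0}, {"offset": [-28, 0, 0], "delta_rot": [0, 0, 0], "jaw": 0}]}}

```text
time: 31.37
position: [0.3732, 0.0864, 0.2109]
tool_rot: [0.779, -0.627, -0.001, -0.001]
ft_force: [-0.4, -1.4, 0.1]
grip_width: 0.0002
```

```bash
python3 s.py; python3 avg.py a6; python3 an.py a6
python3 - <<'E'
from h import *
o=[]
for n,b in (("top",(215,140,360,265)),("side",(180,160,310,285))):
    a=np.load(f"pics/a6_{n}.npy")[b[1]:b[3],b[0]:b[2]]; o.append(cv2.resize(np.clip(a,0,255).astype(np.uint8)[:,:,::-1],(400,375),interpolation=cv2.INTER_CUBIC))
cv2.imwrite("pics/a6z.png",np.hstack(o))
E
```

```text
[-190.   190.3  210.9] F_v [-0.65 -1.32  0.07] t 31.37
a6 top notch - [1.01, 0.8, 0.51, 0.56, 0.77, 0.6] + [-0.44, -0.2, -0.47, -0.23, -0.2, -0.23] mid 0.23
   silh 0.81 ring 0.25 outer 1.18 r 47.41 x -0.09
a6 side notch - [3.55, 3.01, 2.36, 1.69, 1.02, 0.92] + [2.31, 3.01, 3.65, 3.08, 2.75, 3.06] mid 2.53
   silh 1.81 ring 0.89 outer -0.82 r 47.5 x 0.13
```

View pics/a6z.png

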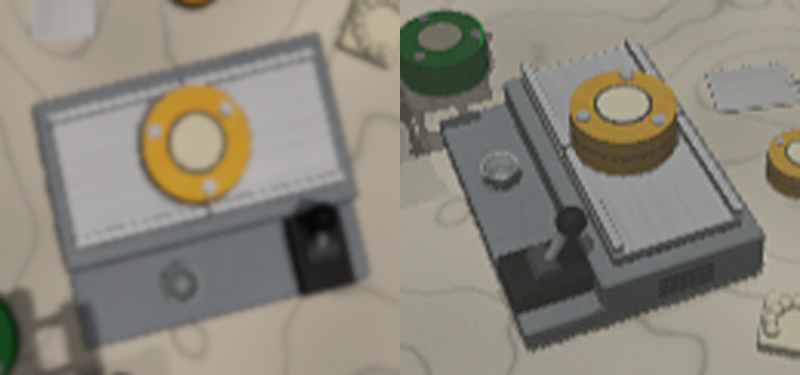

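The lever leans to the +x (on) side in both views. Its ball sits at about (320,215) in the left panel and (570,220) in the right. The flask hasn't moved (about +0.7 mm), the dish is in place and the arm is clear. I'm handing in.

```bash
python3 -c "
from rig import *
print(hand_in())"
```

```text
the job is handed in; nothing more can be done
None
```

I centred the larger brass flask by tapping it from +y, −y, +y and −y again, then pushed the toggle lever over to on and handed in at about 32 s.

**Flask position:** my best estimate is +0.6 mm from the cross line, inside the 2 mm limit. The individual measurements disagree:
- The top-camera fits gave +0.1 to +1.2 mm.
- The side-camera fits ranged from −0.8 to +1.9 mm, so they are less reliable, and the highest is close to the limit.
- A separate estimate from finger positions, with the robot's zero set by touching both housing end walls, gave about +0.65 mm.

**Flask handling:** it did not move when the lever was pushed (same readings before and after). The tap forces I read were at most about 4 N, and I saw no lifting or tipping.

**Lever:** I pushed it until it hit its stop (about 6 N). Both cameras then showed it leaning to the on side.

**Rest of the counter:** in the last pictures the arm was clear of the flask and the dish was still in place. I did not measure the positions of the other things.

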